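Fit a filter funnel to the free branch of a vacuum manifold

TASK

Get the plugged branch of the filtration manifold ready for use: pull out its blanking plug and put it in the steel instrument tray, then take the lidded filter funnel from the drainer and stand it upright in that branch, its cone fully home in the conical socket, and let go. The funnel's cup is thin glass: grip it lightly, lower it in rather than letting it drop, and seat it with no more than a gentle push. Leave the two funnels already fitted alone and do not knock over the beaker.

Things in the scene. Friction and masses are not known exactly. Their poses are not given: they have to be found in the camera images.
- manifold: Steel vacuum manifold, fixed: a 38 mm tube along its y axis, 490 mm long, 42 mm up, with three upright branches at y = -150, 0 and 150 mm. Each has a brass valve with a short black lever towards the robot and ends in a conical socket opening upwards. Origin under the tube's middle, z up, x away from the robot. One branch, any of the three, holds the plug; the other two hold fitted funnels.
- port_0 (a point): Centre of the mouth of the socket at manifold y = -150 mm, 135 mm above the table. Socket: cone narrowing downwards from 47 mm across at the mouth to 28 mm across 38 mm below it; outside 55 mm across at the mouth. z up.
- port_1 (a point): The same for the middle socket (manifold y = 0).
- port_2 (a point): The same for the socket at manifold y = +150 mm.
- plug: Blanking plug, 92 mm long, 150 g, held by its weight alone: dark rubber cone 30 mm across at the bottom, 50 mm at 40 mm up; steel flange 54 mm across from 40 to 46 mm; round steel grip 30 mm across from 46 to 92 mm. Origin at the centre of the cone's small end, z towards the grip. Starts upright in a socket, origin 34 mm below its mouth.
- plug_mid (a point): Point on the plug's axis 46 mm above its origin (foot of the grip).
- funnel: Filter funnel to fit, on the drainer; 172 mm long, 0.3 kg, round about z; origin at the outlet tip, z towards the lid. From the tip: outlet 14 mm across to 16 mm; dark rubber cone 30 mm across at 16 mm, 50 mm at 56 mm; collar 60 mm across, 58 to 76 mm; thin glass cup 52 mm across, 78 to 150 mm (grip across it with 5 to 20 N, never 30); fixed steel lid 60 mm across to 161 mm; vent to 172 mm.
- funnel_seat (a point): Point on the funnel's axis 50 mm from its outlet tip; it is at the centre of the socket's mouth when the cone is fully home (collar's underside then 8 mm above the mouth). The cone centres itself and is home after a push of 3 to 8 N; over about 15 N is too much. The funnel's centre of mass is some 90 mm from the tip.
- funnel_b: A like funnel already fitted upright and clamped in one of the branches, not to be touched. Axes and sizes as the first; origin 50 mm below the socket's mouth, so its top is 257 mm above the table.
- funnel_c: The other fitted funnel, the same.
- drainer: Wire drainer in a steel drip tray 210 x 100 x 14 mm, fixed; origin under the tray's centre, z up. Two wires sloping up 30 degrees to its +x carry the funnel by collar and lid: outlet tip at x = -85 mm, 30 mm up, lid towards +x, middle of the cup about 87 mm up. Bent wire ends under the collar stop it sliding down; lift it out upwards. Left or right of the robot's middle.
- tray: Empty steel instrument tray, 160 mm along its x and 220 mm along its y, walls 28 mm high and 3 mm thick, floor 3 mm thick; fixed; origin under its centre, z up. On the other side from the drainer.
- beaker: Glass beaker, 68 mm across, 90 mm high, stands loose in front of the manifold; a bystander. Origin under its centre, z up.
Not all that is in view belongs to the job. Leave any brown or yellow look-alike of the plug alone.

How it is judged (in metres and radians):
On the way, in this order (a step that is already met when the one before it is completed fails the run):
1. the plug is in the instrument tray, let go (x of plug_mid in the frame of tray between -0.075 and 0.075 m and y of plug_mid in the frame of tray between -0.105 and 0.105 m and z of plug_mid in the frame of tray between 0 and 0.07 m and contact force between the fingers and plug below 0.1 N and linear speed of plug below 0.03 m/s), for 0.2 s.
2. the funnel stands upright in the socket that the plug closed, its cone home (((horizontal distance between funnel_seat and port_0 below 0.004 m and z of funnel_seat in the frame of port_0 between -0.004 and 0.004 m) or (horizontal distance between funnel_seat and port_1 below 0.004 m and z of funnel_seat in the frame of port_1 between -0.004 and 0.004 m) or (horizontal distance between funnel_seat and port_2 below 0.004 m and z of funnel_seat in the frame of port_2 between -0.004 and 0.004 m)) and angle between funnel's own z axis and vertical below 0.05 rad), for 0.2 s.
At the end, for the whole second after the job is handed in: The funnel stands at rest in the branch that was plugged: seat mark within 4 mm of the socket's axis and 4 mm of its mouth in height, axis within 0.05 rad of vertical; the plug lies or stands at rest in the instrument tray (all of step 2 and x of plug_mid in the frame of tray between -0.075 and 0.075 m and y of plug_mid in the frame of tray between -0.105 and 0.105 m and z of plug_mid in the frame of tray between 0 and 0.07 m and linear speed of each of funnel, plug below 0.01 m/s); the robot touches nothing.
It fails at once if the funnel's glass is gripped with over 30 N by each finger (60 N in all) (contact force between the fingers and funnel above 60 N).
It fails at once if the funnel is forced into the socket: over 40 N between funnel and manifold, summed over the wedging contacts (a push of 10 N stays below it) (contact force between funnel and manifold above 40 N).
It fails at once if the funnel is dropped into the socket: faster than 0.3 m/s in its last 40 mm (linear speed of funnel above 0.3 m/s and ((horizontal distance between funnel_seat and port_0 below 0.012 m and z of funnel_seat in the frame of port_0 below 0.04 m) or (horizontal distance between funnel_seat and port_1 below 0.012 m and z of funnel_seat in the frame of port_1 below 0.04 m) or (horizontal distance between funnel_seat and port_2 below 0.012 m and z of funnel_seat in the frame of port_2 below 0.04 m))).
It fails at once if a fitted funnel is pushed with over 8 N (contact force between anything else and funnel_b above 8 N or contact force between anything else and funnel_c above 8 N).
It fails at once if the beaker is knocked over (tilted past 0.6 rad) (angle between beaker's own z axis and vertical above 0.6 rad).
It also fails if it takes over 67 s, if anything falls off the work surface, if the arm or the gripper's body presses on something with over 40 N, if the wrist force passes 120 N, or if a joint passes its speed limit or range.

ROBOT

A 6-joint arm with a two-finger parallel gripper is mounted at the origin on the work surface. World frame = base frame: x ahead of the robot, y to its left, z up, the work surface at z = 0. Lengths are in mm, angles in rad, forces in N, time in s.
With the tool pointing down it reaches from about 325 to 875 mm from the base axis. Payload 4.4 kg.
Tool frame: the origin (TCP) lies between the finger pads; the fingertips stand 14 mm ahead of it and the grasp point (between the pads) lies 5 mm behind it (robot.tcp_to_tips is the distance from the TCP to the fingertips, in mm); y points along the fingers, x is the direction in which the jaws open and shut, and the axes are right-handed (so a half turn about y gives the same grasp; the last joint's range is limited). The gripper opens to 85 mm and grips with 20 to 120 N. Pads are 22 mm wide; open, the fingers measure 114 mm over their backs; the gripper's body (76 mm by 85 mm) begins 54 mm behind the grasp point. The pads swing forward as they close: fully open they stand 13 mm farther back than shut.
Start: joints at [1.079, 0.207, 1.542, -0, 1.393, -0.15], TCP at [192.198, 541.929, 245.282] pointing down, gripper open.
Joint ranges: [-2.73, 2.73], [-0.86, 2.22], [0.23, 2.46], [-1.11, 4.25], [0.08, 2.63], [-2.82, 2.82]. Speed limits (rad/s): [2.79, 2.79, 3.14, 3.14, 3.14, 3.14].

INTERFACE

Orientations are given as a 3x3 rotation matrix whose columns are the frame's x, y, z axes.
In Python, from station import robot, cams gives the robot as it stands. The module is installed in compiled form; this text tells all that it offers.
- The arm moves only by the tool carry_out, never from a script. Its argument "rows" is one flat list of numbers, 4 for each row, row after row: the shift along the tool's x, y, z in cm, then the turn about the tool's y in rad. In form: [tx, ty, tz, twist, tx, ty, tz, twist, ...]. A call has 1 to 20 rows; each row is the pose to reach, as a shift and turn from the pose commanded when the call began, along the tool's axes at that moment; what a row does not reach only later rows make up. A row lasts 1/10 s, in which the tool goes at most 50 mm and 8.59 degrees, less where a joint would pass 70% of its speed; a pose out of reach is approached as far as the arm can. A call with a gripper value outside its range is refused whole. "gripper" is the finger opening in cm, from 0 to 8.54, set as the call begins (left out, the last holds). The fingers move at their own pace and stop on an object; "grip_force" is the grip in N (left out, the last holds). Time passes only in rows, so rows that repeat a pose let the fingers close. It gives the time, the measured TCP pose, the force and the opening at its end, in the units of the state.
- robot.state(): the state, without advancing time (a new reading comes with each control period).
- cams.snapshot(name): name is "scene" or "top"; returns a dict with "frame" (420x560x3 uint8, red, green, blue), "vertical_fov" (degrees; the focal length in pixels is half the picture's height over the tangent of half this angle, whatever the lens; pixels are square), "cx", "cy" (the principal point, pixels), "pose" (4x4, takes a point from camera to world coordinates). Camera axes: x right, y up, looking along -z (the intrinsics and any distortion apply to the point x, -y, -z); pixel columns grow to the right and rows downward; lengths in mm; the calibration is good to about 2 mm. A picture is of the moment at which its call begins. There is no depth.
- robot.sign_off(): hands the job in, once; it reports no verdict.
The state is a dict: "time": time; "joint_positions": joint angles; "joint_velocities": joint speeds; "joint_torque": joint torques, N m; "tcp_pos": TCP position; "tcp_rot": TCP orientation; "contact_force": force on the tool from outside, world axes, zero at the start; "wrist_torque": the same for the moment, N m; "finger_gap": opening from 0.0 (shut) to 1.0 (fully open).
Only numpy, scipy, OpenCV 4.12 (cv2) and the standard library are available. Lean on these libraries where they do the work, as an engineer would, in place of code of your own. Each camera call takes 0.05 s, during which the arm holds its last target. There are 200 camera calls.

## Working session

There is one attempt and no reset: what is moved stays moved. The work goes in short steps, Python scripts to look and compute and a tool call to move; the robot and the scene stay as the last step left them, time stands still between calls to the robot, and variables do not carry over. Pictures are saved under pics/ and viewed, about 8 in all and at most 12, crops included, and the job is handed in when it is done.

Besides the shell and the picture viewer there is one more tool, called after "Request:" as name(argument=value, ...), one argument or row to a line, values as JSON. carry_out: Moves the arm, as the interface text tells. Its arguments: {"type":"object","properties":{"rows":{"type":"array"},"gripper":{"type":"number"},"grip_force":{"type":"number"}},"required":["rows"]}

```bash
mkdir -p pics; python3 - <<'E'
from station import robot,cams
import cv2,numpy as np
for n in("scene","top"):
    s=cams.snapshot(n); np.savez(n+'.npz',**{k:v for k,v in s.items()})
    print(n,{k:(np.round(v,4).tolist() if k=='pose' else v) for k,v in s.items() if k!='frame'})
    cv2.imwrite(f'pics/{n}0.png',cv2.resize(s['frame'][:,:,::-1],(800,600),interpolation=cv2.INTER_CUBIC))
st=robot.state();print(st['tcp_rot'],st['tcp_pos'],st['time'],robot.tcp_to_tips)
E
```

```text
scene {'vertical_fov': 48.0562874038635, 'cx': 275.76353773571964, 'cy': 206.18069116360238, 'pose': [[-0.2307, -0.8242, 0.5172, 1187.2089], [0.973, -0.1949, 0.1235, 192.9965], [-0.001, 0.5318, 0.8469, 1175.4098], [0.0, 0.0, 0.0, 1.0]]}
top {'vertical_fov': 52.003312380093696, 'cx': 288.33173654372627, 'cy': 217.29486255155516, 'pose': [[0.0091, 0.9964, -0.0844, 447.3275], [-0.9993, 0.006, -0.037, 12.5895], [-0.0363, 0.0847, 0.9957, 1049.5387], [0.0, 0.0, 0.0, 1.0]]}
[[ 3.34238424e-01 -9.66047376e-04 -9.42488060e-01]
 [ 9.42486283e-01 -1.85309650e-03  3.34239693e-01]
 [-2.06941270e-03 -9.99997816e-01  2.91110348e-04]] [191.8946846  541.33926552 244.22559723] 0.1 14.0
```

View pictures.

View pics/scene0.png

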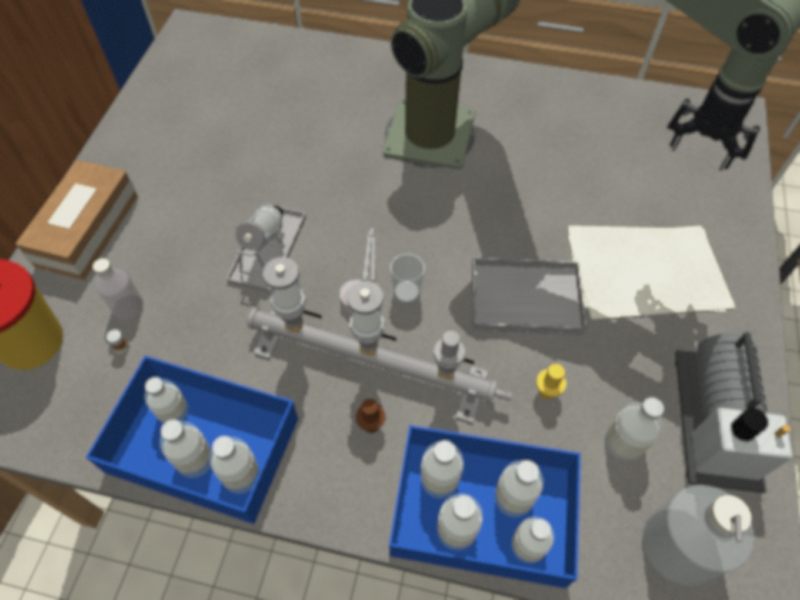

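View pics/top0.png

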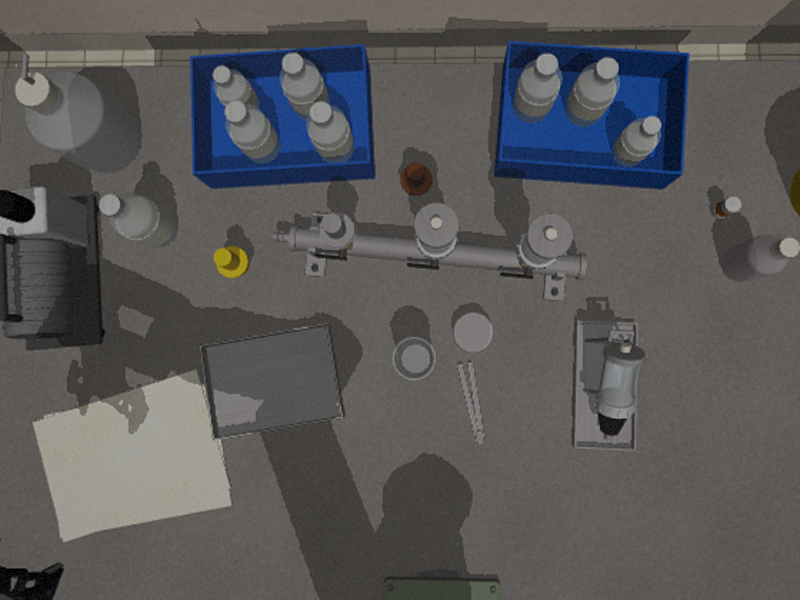

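```bash
cat > h.py <<'E'
import numpy as np,cv2
def K(s):
    f=210/np.tan(np.radians(float(s['vertical_fov']))/2); return f,float(s['cx']),float(s['cy'])
def unproj(s,u,v,z):   # u,v native px -> world at height z
    f,cx,cy=K(s);T=s['pose'];d=T[:3,:3]@[(u-cx)/f,-(v-cy)/f,-1];o=T[:3,3]
    return o+d*(z-o[2])/d[2]
def proj(s,P):
    f,cx,cy=K(s);T=s['pose'];c=(np.atleast_2d(P)-T[:3,3])@T[:3,:3]
    return np.c_[cx+f*c[:,0]/-c[:,2],cy-f*c[:,1]/-c[:,2]]
def crop(s,u0,v0,w,h,k,fn):
    im=s['frame'][v0:v0+h,u0:u0+w,::-1]; im=cv2.convertScaleAbs(im,alpha=1.6)
    cv2.imwrite(fn,cv2.resize(im,None,fx=k,fy=k,interpolation=cv2.INTER_CUBIC))
E
python3 - <<'E'
from h import *
t=dict(np.load('top.npz'));s=dict(np.load('scene.npz'));q=0.7
for n,u,v,z in [('vb',437,222,257),('vc',551,233,257),('plugtop',341,222,193),('fvent',626,347,135),('tray1',202,347,28),('tray2',328,325,28),('tray3',343,416,28),('tray4',216,438,28),('dr1',578,320,14),('dr2',636,320,14),('dr3',634,449,14),('dr4',574,446,14),('beaker',414,358,90)]:
    print(n,unproj(t,u*q,v*q,z).round(1))
print('scene')
for n,u,v,z in [('vb',365,293,257),('vc',281,268,257),('plugtop',450,339,193),('tray',474,259,28),('tray',577,265,28),('tray',582,329,28),('tray',473,325,28)]:
    print(n,unproj(s,u*q,v*q,z).round(1))
a=np.vstack([cv2.resize(cv2.convertScaleAbs(t['frame'][140:200,195:425,::-1],alpha=1.6),None,fx=3.4,fy=3.4,interpolation=cv2.INTER_CUBIC)])
b=cv2.resize(cv2.convertScaleAbs(t['frame'][215:320,390:460,::-1],alpha=1.6),None,fx=3.4,fy=3.4,interpolation=cv2.INTER_CUBIC)
c=cv2.resize(cv2.convertScaleAbs(s['frame'][135:240,155:315,::-1],alpha=1.2),None,fx=3.4,fy=3.4,interpolation=cv2.INTER_CUBIC)
bc=np.hstack([b,c]);print(a.shape,b.shape,c.shape)
o=np.zeros((a.shape[0]+bc.shape[0],max(a.shape[1],bc.shape[1]),3),np.uint8);o[:a.shape[0],:a.shape[1]]=a;o[a.shape[0]:,:bc.shape[1]]=bc
cv2.imwrite('pics/c1.png',o)
E
```

```text
vb [630.8  10.2 257. ]
vc [ 616.4 -137.6  257. ]
plugtop [645.5 146.4 193. ]
fvent [ 472.9 -268.3  135. ]
tray1 [470.1 402.9  28. ]
tray2 [508.6 190.7  28. ]
tray3 [358.3 162.7  28. ]
tray4 [319.7 373.6  28. ]
dr1 [ 520.7 -227.1   14. ]
dr2 [ 521.3 -322.8   14. ]
dr3 [ 309.5 -315.1   14. ]
dr4 [ 313.  -217.7   14. ]
beaker [454.4  44.3  90. ]
scene
vb [634.2  12.9 257. ]
vc [ 618.9 -134.6  257. ]
plugtop [650.4 160.  193. ]
tray [363.1 167.7  28. ]
tray [329.  377.7  28. ]
tray [479.3 400.8  28. ]
tray [519.4 192.5  28. ]
(204, 782, 3) (357, 238, 3) (357, 544, 3)
```

View pics/c1.png

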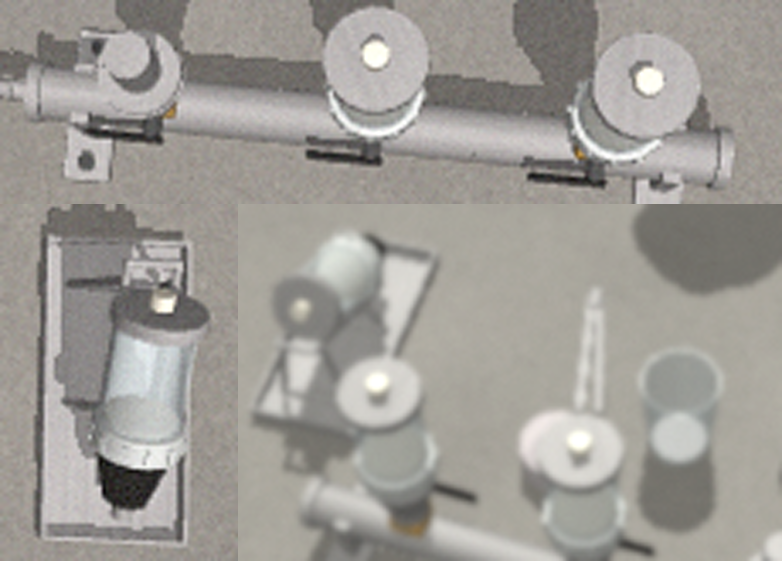

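```bash
cat > fit.py <<'E'
from h import *
from scipy.optimize import least_squares
t=dict(np.load('top.npz'));s=dict(np.load('scene.npz'))
def P(s,X,k1):
    f,cx,cy=K(s);p=proj(s,X)-[cx,cy];r2=(p**2).sum(1,keepdims=True)/f**2
    return p*(1+k1*r2)+[cx,cy]
def fr(q,X):
    c,n=np.cos(q[2]),np.sin(q[2]);X=np.atleast_2d(X).astype(float)
    return np.c_[q[0]+c*X[:,0]-n*X[:,1],q[1]+n*X[:,0]+c*X[:,1],X[:,2]]
man=[(0,0,257),(0,-150,257),(0,150,193)]
c30=np.cos(np.pi/6)
D=[(105,50,14),(105,-50,14),(-105,-50,14),(-105,50,14)]
F=[(-85+172*c30,0,116),(-85,0,30)]
T=[(80,110,28),(80,-110,28),(-80,-110,28),(-80,110,28)]
tm=[(305.3,155.9),(385.6,163.5),(233.5,156.2)];sm=[(255.3,205),(195.9,187.6),(315,237.3)]
td=[(402.9,224.4),(445.9,225.6),(445,315.3),(401.8,313.8)];tf=[(438.5,242.9),(424.4,305.6)];sf=[(173.5,165.6)]
tt=np.array([(202,347),(328,325),(343,416),(216,438)])*.7
st=np.array([(582,329),(473,325),(474,259),(577,265)])*.7
def res(x,full=False):
    m,d,y,a,b=x[:3],x[3:6],x[6:9],x[9],x[10]
    m,d,y=[np.r_[v[:2]*100,v[2]] for v in(m,d,y)]
    g=[P(t,fr(m,man),a)-tm,P(s,fr(m,man),b)-sm,P(t,fr(d,D),a)-td,P(t,fr(d,F),a)-tf,P(s,fr(d,F[:1]),b)-sf,(P(t,fr(y,T),a)-tt),P(s,fr(y,np.roll(T,0,0)),b)-st]
    return g if full else np.vstack(g).ravel()
if __name__=='__main__':
  for fixd in(True,False):
    x0=np.r_[6.3,.1,.09,4.15,-2.7,0,4.15,2.8,.15,0,0]
    fn=(lambda x:res(np.r_[x[:9],0,0])) if fixd else res
    r=least_squares(fn,x0[:9] if fixd else x0,loss='soft_l1')
    x=r.x if not fixd else np.r_[r.x,0,0]
    print(x.round(4),2*r.cost)
    for g in res(x,True):print(g.round(1).tolist())
    m=np.r_[x[:2]*100,x[2]];d=np.r_[x[3:5]*100,x[5]]
    print('ports',fr(m,[(0,150,135),(0,0,135),(0,-150,135)]).round(1).tolist())
    print('cup124',fr(d,[(-85+124*c30,0,92)]).round(1),'tray',x[6:9])
E
python3 fit.py
```

```text
[ 6.3117  0.1115 -0.0999  4.131  -2.7067 -0.0315  4.1769  2.837   0.1802
  0.      0.    ] 37.3166480458191
[[0.1, -0.7], [0.3, -0.3], [-1.6, -1.1]]
[[-0.2, -1.1], [-0.3, -1.2], [0.5, -1.5]]
[[0.4, 0.0], [-0.2, 0.4], [-0.2, 0.3], [-0.1, -0.2]]
[[-1.0, -1.7], [0.8, 1.2]]
[[-0.4, 0.4]]
[[-1.3, -2.8], [0.4, -3.1], [0.7, -0.2], [-1.7, 0.2]]
[[2.1, -0.4], [-0.7, -1.2], [-1.9, -1.6], [0.3, -2.6]]
ports [[646.1, 160.4, 135.0], [631.2, 11.2, 135.0], [616.2, -138.1, 135.0]]
cup124 [[ 435.5 -271.4   92. ]] tray [4.17686469 2.83700096 0.18023703]
[ 6.314   0.108  -0.0979  4.1166 -2.739  -0.0307  4.1662  2.8555  0.1782
 -0.0736 -0.1855] 31.657375559931122
[[0.3, -0.7], [0.1, -0.3], [-1.3, -0.9]]
[[-0.4, -1.1], [-0.0, -0.9], [0.3, -1.6]]
[[1.1, 0.6], [-0.4, 0.9], [-0.9, -0.5], [0.3, -0.4]]
[[-0.9, -1.2], [0.8, 0.9]]
[[-0.2, 0.2]]
[[-0.7, -2.6], [-0.2, -2.6], [-0.0, 0.2], [-1.0, -0.5]]
[[0.6, -0.9], [-0.2, -1.5], [-1.4, -1.7], [-0.9, -2.4]]
ports [[646.1, 160.1, 135.0], [631.4, 10.8, 135.0], [616.7, -138.5, 135.0]]
cup124 [[ 434.  -274.6   92. ]] tray [4.16618029 2.8554749  0.17824186]
```

```bash
cat > mv.py <<'E'
import sys,numpy as np
from station import robot
def go(x,y,z,jaw=None,st=None):  # jaw: world angle of tool x
    st=st or robot.state();R=np.array(st['tcp_rot']);d=R.T@(np.array([x,y,z])-st['tcp_pos'])/10
    tw=0
    if jaw is not None:
        a=np.arctan2(R[1,0],R[0,0]);tw=-((jaw-a+np.pi/2)%np.pi-np.pi/2)
    print('shift',d.round(2),'twist',round(tw,3),'jaw now',round(np.arctan2(R[1,0],R[0,0]),3))
if __name__=='__main__':
    st=robot.state();print(round(st['time'],2),np.round(st['tcp_pos'],1),'F',np.round(st['contact_force'],2),'T',np.round(st['wrist_torque'],2),'gap',round(st['finger_gap'],3))
    a=[float(v) for v in sys.argv[1:]]
    if a: go(*a,st=st)
E
python3 mv.py 646 159 240 1.472
```

```text
0.1 [191.9 541.3 244.2] F [-0.99  1.31  0.06] T [ 0.01 -0.01 -0.02] gap 1.0
shift [-20.86   0.45 -55.58] twist -0.242 jaw now 1.23
```

Request:
carry_out(
  rows=[-20.9,0.4,-55.6,-0.24,-20.9,0.4,-55.6,-0.24,-20.9,0.4,-55.6,-0.24,-20.9,0.4,-55.6,-0.24,-20.9,0.4,-55.6,-0.24,-20.9,0.4,-55.6,-0.24,-20.9,0.4,-55.6,-0.24,-20.9,0.4,-55.6,-0.24,-20.9,0.4,-55.6,-0.24,-20.9,0.4,-55.6,-0.24,-20.9,0.4,-55.6,-0.24,-20.9,0.4,-55.6,-0.24,-20.9,0.4,-55.6,-0.24,-20.9,0.4,-55.6,-0.24,-20.9,0.4,-55.6,-0.24,-20.9,0.4,-55.6,-0.24,-20.9,0.4,-55.6,-0.24],
  gripper=8.5,
  grip_force=30,
)

```text
time: 1.8
tcp_pos: [645.5, 160.4, 241.6]
tcp_rot: [[0.099, 0.0, -0.995], [0.995, 0.0, 0.099], [0.0, -1.0, -0.0]]
contact_force: [0.3, -0.1, -0.4]
finger_gap: 0.998
```

```bash
python3 mv.py 646 159 166 1.472; python3 - <<'E'
from h import *
from station import cams
ims=[]
for n,(u,v,w,h) in(("scene",(200,90,190,200)),("top",(150,100,190,200))):
    s=cams.snapshot(n);np.savez(n+'1.npz',**s)
    ims.append(cv2.resize(cv2.convertScaleAbs(s['frame'][v:v+h,u:u+w,::-1],alpha=1.4),None,fx=2.1,fy=2.1,interpolation=cv2.INTER_CUBIC))
cv2.imwrite('pics/c2.png',np.hstack(ims))
E
```

```text
1.8 [645.5 160.4 241.6] F [ 0.32 -0.08 -0.44] T [-0.03 -0.03  0.02] gap 0.998
shift [-0.14  7.56 -0.06] twist -0.0 jaw now 1.472
```

View pics/c2.png

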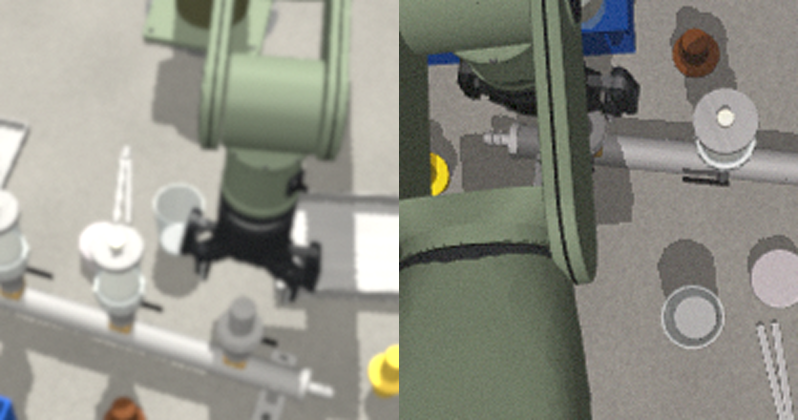

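Request:
carry_out(
  rows=[-0.1,2.5,0,0,-0.1,5.0,0,0,-0.1,6.5,0,0,-0.1,7.5,0,0,-0.1,7.5,0,0,-0.1,7.5,0,0],
)

```text
time: 2.5
tcp_pos: [646.8, 158.3, 167.1]
tcp_rot: [[0.101, 0.001, -0.995], [0.995, 0.0, 0.101], [0.0, -1.0, -0.001]]
contact_force: [0.3, -0.7, 1.0]
finger_gap: 0.995
```

Request:
carry_out(
  rows=[0,0,0,0,0,0,0,0,0,0,0,0,0,0,0,0,0,0,0,0,0,0,0,0,0,0,0,0,0,0,0,0,0,0,0,0,0,0,0,0],
  gripper=2.0,
)

```text
time: 3.5
tcp_pos: [646.9, 159.7, 167.3]
tcp_rot: [[0.1, 0.002, -0.995], [0.995, 0.003, 0.1], [0.003, -1.0, -0.002]]
contact_force: [0.8, 5.5, 2.7]
finger_gap: 0.348
```

```bash
python3 mv.py 416 284 240
```

```text
3.5 [646.9 159.7 167.3] F [0.83 5.53 2.67] T [ 0.97 -0.1  -0.08] gap 0.348
shift [10.07 -7.29 24.2 ] twist 0 jaw now 1.47
```

Request:
carry_out(
  rows=[0.1,-1,0,0,0.1,-2.5,0,0,0.1,-5,0,0,0.1,-8,0,0,2,-8,4,0,4,-8,8,0,5.6,-8,12,0,7.6,-8,16,0,9.2,-8,20,0,10,-8,24,0,10,-8,24,0,10,-8,24,0,10,-8,24,0],
)

```text
time: 4.8
tcp_pos: [418.7, 281.3, 247.2]
tcp_rot: [[0.101, 0.002, -0.995], [0.995, -0.0, 0.101], [-0.0, -1.0, -0.002]]
contact_force: [0.1, -0.4, -1.2]
finger_gap: 0.345
```

```bash
python3 mv.py 416 284 72; python3 - <<'E'
from h import *
from station import cams
ims=[]
for n,(u,v,w,h) in(("scene",(200,90,190,200)),("top",(150,100,190,200))):
    s=cams.snapshot(n);np.savez(n+'1.npz',**s)
    ims.append(cv2.resize(cv2.convertScaleAbs(s['frame'][v:v+h,u:u+w,::-1],alpha=1.4),None,fx=2.1,fy=2.1,interpolation=cv2.INTER_CUBIC))
cv2.imwrite('pics/c3.png',np.hstack(ims))
E
```

```text
4.8 [418.7 281.3 247.2] F [ 0.15 -0.4  -1.24] T [-0.    0.02 -0.02] gap 0.345
shift [ 0.25 17.52  0.33] twist 0 jaw now 1.469
```

View pics/c3.png

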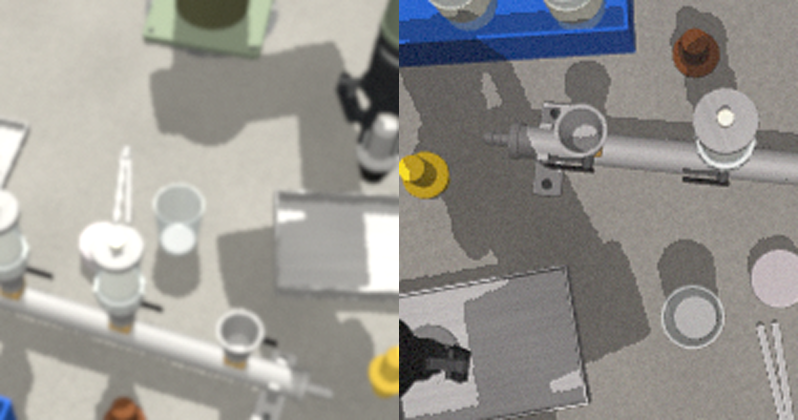

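Request:
carry_out(
  rows=[0.2,5,0.2,0,0.2,10,0.2,0,0.2,14,0.2,0,0.2,16.5,0.2,0,0.2,17.3,0.2,0,0.2,17.5,0.2,0,0.2,17.6,0.2,0,0.2,17.6,0.2,0,0.2,17.6,0.2,0],
)

```text
time: 5.8
tcp_pos: [417.2, 284.5, 72.0]
tcp_rot: [[0.101, 0.003, -0.995], [0.995, 0.001, 0.101], [0.002, -1.0, -0.003]]
contact_force: [-0.8, -0.7, -1.1]
finger_gap: 0.344
```

```bash
python3 mv.py; python3 - <<'E'
from h import *
t=dict(np.load('top1.npz'));s=dict(np.load('scene1.npz'))
print(unproj(t,237.1,162.9,135),unproj(s,314.3,248.1,135))
# axis lines of the funnel: triangulate vent from top/scene
print(unproj(t,438.5,242.9,116),unproj(s,173.5,165.6,116),unproj(t,424.4,305.6,30))
E
```

```text
5.8 [417.2 284.5  72. ] F [-0.84 -0.72 -1.14] T [-0.01  0.04 -0.01] gap 0.344
[642.41245787 158.64359071 135.        ] [648.87557105 162.06438018 135.        ]
[ 473.40941554 -274.76761327  116.        ] [ 475.38214594 -272.06323037  116.        ] [ 330.81341893 -266.12979812   30.        ]
```

Request:
carry_out(
  rows=[0,0.15,0,0,0,0.25,0,0,0,0.25,0,0],
)

```text
time: 6.1
tcp_pos: [416.6, 284.4, 69.1]
tcp_rot: [[0.1, 0.002, -0.995], [0.995, 0.001, 0.1], [0.001, -1.0, -0.002]]
contact_force: [-0.6, -1.4, 4.3]
finger_gap: 0.34
```

Request:
carry_out(
  rows=[0,0,0,0,0,0,0,0,0,0,0,0,0,0,0,0,0,0,0,0,0,0,0,0,0,0,0,0,0,0,0,0,0,0,0,0,0,-2,0,0,0,-5,0,0,0,-10,0,0,0,-15,0,0,0,-20,0,0,0,-20,0,0],
  gripper=8.5,
)

```text
time: 7.6
tcp_pos: [420.3, 286.1, 277.0]
tcp_rot: [[0.1, 0.016, -0.995], [0.995, 0.007, 0.101], [0.009, -1.0, -0.015]]
contact_force: [0.7, -0.1, -0.1]
finger_gap: 0.997
```

```bash
python3 mv.py 440 -273 270 1.54
```

```text
7.6 [420.3 286.1 277. ] F [ 0.75 -0.12 -0.06] T [-0.01  0.    0.01] gap 0.997
shift [-55.43   0.32  -7.57] twist -0.07 jaw now 1.47
```

Request:
carry_out(
  rows=[-5,0,-1,-0.06,-10,0,-2,-0.06,-15,0,-3,-0.06,-20,0,-4,-0.06,-25,0,-4,-0.06,-30,0,-5,-0.06,-35,0,-6,-0.06,-40,0,-7,-0.06,-45,0,-7.5,-0.06,-50,3,-7.5,-0.06,-55.2,6,-7.4,-0.06,-55.2,6,-7.4,-0.06,-55.2,6,-7.4,-0.06,-55.2,6,-7.4,-0.06],
)

```text
time: 9.0
tcp_pos: [433.4, -272.5, 207.1]
tcp_rot: [[0.042, -0.001, -0.999], [0.999, 0.002, 0.042], [0.002, -1.0, 0.001]]
contact_force: [0.6, -0.6, 0.0]
finger_gap: 0.992
```

```bash
python3 mv.py 437 -272.5 86 1.53; python3 - <<'E'
from h import *
from station import cams
ims=[]
for n,(u,v,w,h) in(("scene",(120,90,140,150)),("top",(320,180,140,150))):
    s=cams.snapshot(n);np.savez(n+'2.npz',**s)
    ims.append(cv2.resize(cv2.convertScaleAbs(s['frame'][v:v+h,u:u+w,::-1],alpha=1.4),None,fx=2.85,fy=2.85,interpolation=cv2.INTER_CUBIC))
cv2.imwrite('pics/c4.png',np.hstack(ims))
s=dict(np.load('scene2.npz'))
print(proj(s,[437,-272.5,196]))
E
```

```text
9.0 [ 433.4 -272.5  207.1] F [ 0.6  -0.59  0.01] T [ 0.   -0.03  0.01] gap 0.992
shift [-1.000e-02  1.211e+01 -3.700e-01] twist -0.001 jaw now 1.529
[[172.74731388 136.64200345]]
```

View pics/c4.png

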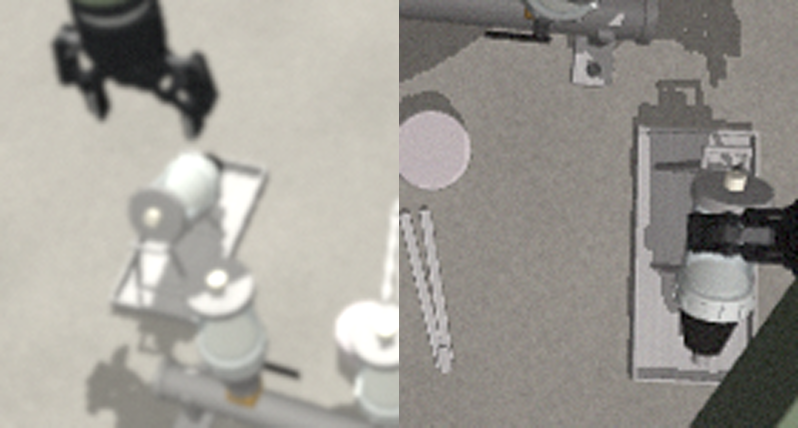

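Request:
carry_out(
  rows=[0,3,-0.4,0,0,6,-0.4,0,0,8,-0.4,0,0,10,-0.4,0,0,11,-0.4,0,0,12,-0.4,0,0,12,-0.4,0,0,12,-0.4,0],
)

```text
time: 9.9
tcp_pos: [438.5, -273.1, 88.6]
tcp_rot: [[0.04, 0.001, -0.999], [0.999, -0.001, 0.04], [-0.001, -1.0, -0.001]]
contact_force: [-0.3, -0.0, 0.6]
finger_gap: 0.996
```

Request:
carry_out(
  rows=[0,0,0,0,0,0,0,0,0,0,0,0,0,0,0,0,0,0,0,0,0,0,0,0,0,0,0,0],
  gripper=4.9,
  grip_force=20,
)

```text
time: 10.6
tcp_pos: [438.2, -271.3, 88.7]
tcp_rot: [[0.041, 0.001, -0.999], [0.999, 0.003, 0.041], [0.003, -1.0, -0.0]]
contact_force: [-0.7, 6.0, 6.6]
finger_gap: 0.601
```

```bash
python3 mv.py; python3 - <<'E'
from h import *
from station import cams
ims=[]
for n,(u,v,w,h) in(("scene",(120,90,140,150)),("top",(320,180,140,150))):
    s=cams.snapshot(n);np.savez(n+'3.npz',**s)
    ims.append(cv2.resize(cv2.convertScaleAbs(s['frame'][v:v+h,u:u+w,::-1],alpha=1.4),None,fx=2.85,fy=2.85,interpolation=cv2.INTER_CUBIC))
cv2.imwrite('pics/c5.png',np.hstack(ims))
E
```

```text
10.6 [ 438.2 -271.3   88.7] F [-0.66  5.98  6.55] T [1.02 0.07 0.07] gap 0.601
```

View pics/c5.png

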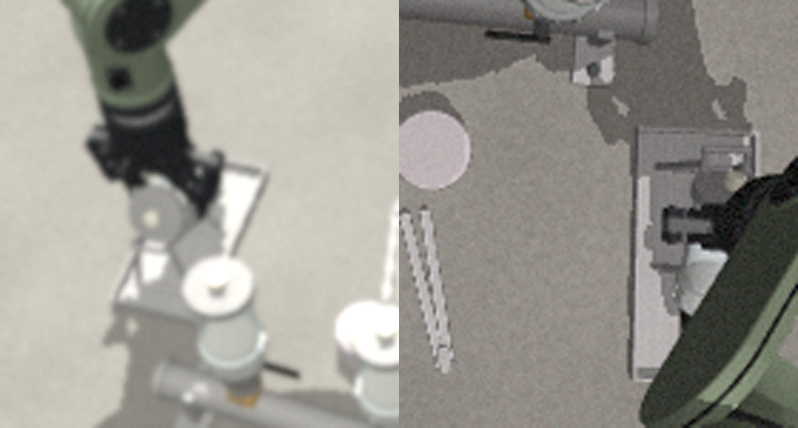

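Request:
carry_out(
  rows=[0.1,-0.5,0,0,0.2,-1.5,0,0,0.2,-3,0,0,0.2,-5,0,0,0.2,-8,0,0,0.2,-11,0,0,0.2,-14,0,0,0.2,-17,0,0,0.2,-19,0,0,0.2,-20,0,0,0.2,-20,0,0,0.2,-20,0,0],
)

```text
time: 11.9
tcp_pos: [437.3, -270.5, 286.7]
tcp_rot: [[0.041, -0.001, -0.999], [0.999, 0.001, 0.041], [0.001, -1.0, 0.002]]
contact_force: [0.2, 0.4, -2.6]
finger_gap: 0.603
```

```bash
python3 mv.py 500 160 290 1.472; python3 - <<'E'
from h import *
from station import cams
ims=[]
for n,(u,v,w,h) in(("scene",(100,50,140,150)),("top",(350,180,140,150))):
    s=cams.snapshot(n);np.savez(n+'4.npz',**s)
    ims.append(cv2.resize(cv2.convertScaleAbs(s['frame'][v:v+h,u:u+w,::-1],alpha=1.4),None,fx=2.85,fy=2.85,interpolation=cv2.INTER_CUBIC))
cv2.imwrite('pics/c6.png',np.hstack(ims))
E
```

```text
11.9 [ 437.3 -270.5  286.7] F [ 0.16  0.37 -2.58] T [-0.07 -0.03 -0.01] gap 0.603
shift [43.27 -0.29 -4.5 ] twist 0.058 jaw now 1.53
```

View pics/c6.png

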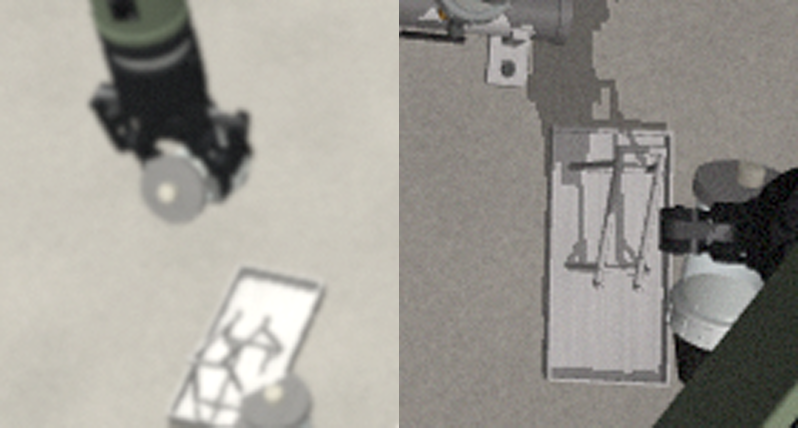

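Request:
carry_out(
  rows=[3,0,0,0,6,0,0,0,9,3,0,0,12,7,0,0,12,11,0,0,12,13,0,0,12,13.6,0,0,12,13.6,0,0,12,13.6,0,0],
)

```text
time: 12.9
tcp_pos: [443.7, -151.7, 152.8]
tcp_rot: [[0.041, 0.002, -0.999], [0.999, -0.001, 0.041], [-0.001, -1.0, -0.002]]
contact_force: [0.5, -0.5, -2.5]
finger_gap: 0.602
```

```bash
python3 mv.py
```

```text
12.9 [ 443.7 -151.7  152.8] F [ 0.54 -0.53 -2.48] T [-0.   -0.15  0.  ] gap 0.602
```

Request:
carry_out(
  rows=[0,0,0,0,0,0,0,0,0,0,0,0,0,0,0,0],
  gripper=5.13,
)

```text
time: 13.3
tcp_pos: [443.1, -151.2, 152.3]
tcp_rot: [[0.041, 0.001, -0.999], [0.999, -0.0, 0.041], [-0.0, -1.0, -0.001]]
contact_force: [0.1, -0.1, -3.4]
finger_gap: 0.6
```

```bash
python3 mv.py
```

```text
13.3 [ 443.1 -151.2  152.3] F [ 0.12 -0.11 -3.39] T [-0.02 -0.06 -0.08] gap 0.6
```

Request:
carry_out(
  rows=[0,0,0,0,0,0,0,0,0,0,0,0,0,0,0,0],
  gripper=5.18,
)

```text
time: 13.7
tcp_pos: [442.7, -150.9, 151.7]
tcp_rot: [[0.041, -0.0, -0.999], [0.999, 0.0, 0.041], [0.0, -1.0, 0.0]]
contact_force: [0.4, -0.8, -3.0]
finger_gap: 0.607
```

```bash
python3 mv.py;cat > diff.py <<'E'
import sys
from h import *
from station import cams
s=cams.snapshot('scene')['frame'].astype(int);p=None
try:p=np.load('last.npy')
except Exception:pass
np.save('last.npy',s)
if p is not None:
    d=(abs(s-p).max(2)>25);ys,xs=np.nonzero(d);print('changed px',d.sum(),(xs.mean(),ys.mean()) if d.any() else '')
E
python3 diff.py
```

```text
13.7 [ 442.7 -150.9  151.7] F [ 0.38 -0.77 -3.  ] T [ 0.05 -0.1  -0.02] gap 0.607
```

Request:
carry_out(
  rows=[0,0,0,0,0,0,0,0,0,0,0,0,0,0,0,0],
  gripper=5.23,
)

```text
time: 14.15
tcp_pos: [443.4, -151.3, 152.4]
tcp_rot: [[0.041, 0.001, -0.999], [0.999, -0.001, 0.041], [-0.001, -1.0, -0.001]]
contact_force: [-0.2, -1.0, -0.3]
finger_gap: 0.613
```

```bash
python3 mv.py;python3 diff.py
```

```text
14.15 [ 443.4 -151.3  152.4] F [-0.21 -0.98 -0.25] T [-0.08  0.09  0.  ] gap 0.613
changed px 642 (np.float64(218.22429906542055), np.float64(180.9221183800623))
```

```bash
python3 - <<'E'
import numpy as np,cv2
s=np.load('last.npy').astype(np.uint8)
cv2.imwrite('pics/c7.png',cv2.resize(cv2.convertScaleAbs(s[70:250,130:330,::-1],alpha=1.3),None,fx=3,fy=3,interpolation=cv2.INTER_CUBIC))
E
```

```text
(no output)
```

View pics/c7.png

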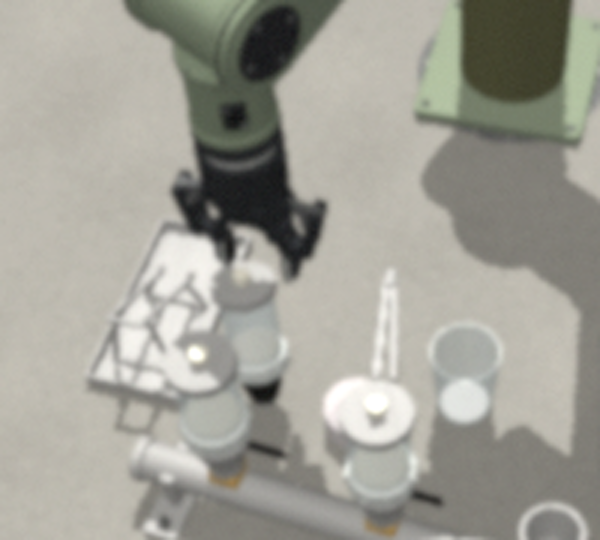

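```bash
python3 - <<'E'
from h import *
from scipy.optimize import least_squares
s=dict(np.load('scene.npz'))
obs=np.array([(130+241/3,70+272/3),(130+244/3,70+285/3),(130+258/3,70+352/3)]) # vent, lid-top centre, collar centre
def P(q):
    a=np.array([np.sin(q[3]),0,np.cos(q[3])]);o=np.array(q[:3])*100   # lid leaning +x by q3
    return proj(s,[o+a*172,o+a*161,o+a*67])
r=least_squares(lambda q:(P(q)-obs).ravel().tolist()+[5*(q[1]+1.51)],[4.4,-1.51,.3,.3]);print(r.x,r.fun)
print(proj(s,[[443,-151,139],[443,-151,158]]),obs)
E
```

```text
[ 5.27523643 -1.34411753  0.57771873 -0.05638272] [ 0.72384162  0.89684859  0.15750403 -0.60189604 -1.0527777  -0.34293312
  0.82941237]
[[217.31703482 159.51922766]
 [216.58039889 155.2448126 ]] [[210.33333333 160.66666667]
 [211.33333333 165.        ]
 [216.         187.33333333]]
```

Request:
carry_out(
  rows=[0,0,0,0,0,0,0,0],
  gripper=4.9,
  grip_force=20,
)

```text
time: 14.4
tcp_pos: [442.9, -151.1, 152.0]
tcp_rot: [[0.041, 0.0, -0.999], [0.999, -0.0, 0.041], [-0.0, -1.0, -0.0]]
contact_force: [-0.8, -0.0, 0.9]
finger_gap: 0.572
```

```bash
python3 mv.py;python3 diff.py; python3 - <<'E'
import numpy as np,cv2
from station import cams
s=np.load('last.npy').astype(np.uint8)
t=cams.snapshot('top')['frame']
a=cv2.resize(cv2.convertScaleAbs(s[100:250,150:280,::-1],alpha=1.3),None,fx=3,fy=3,interpolation=cv2.INTER_CUBIC)
b=cv2.resize(cv2.convertScaleAbs(t[170:320,320:450,::-1],alpha=1.5),None,fx=3,fy=3,interpolation=cv2.INTER_CUBIC)
cv2.imwrite('pics/c8.png',np.hstack([a,b]))
E
```

```text
14.4 [ 442.9 -151.1  152. ] F [-0.8  -0.    0.89] T [-0.03  0.05  0.04] gap 0.572
changed px 74 (np.float64(206.6891891891892), np.float64(161.59459459459458))
```

View pics/c8.png

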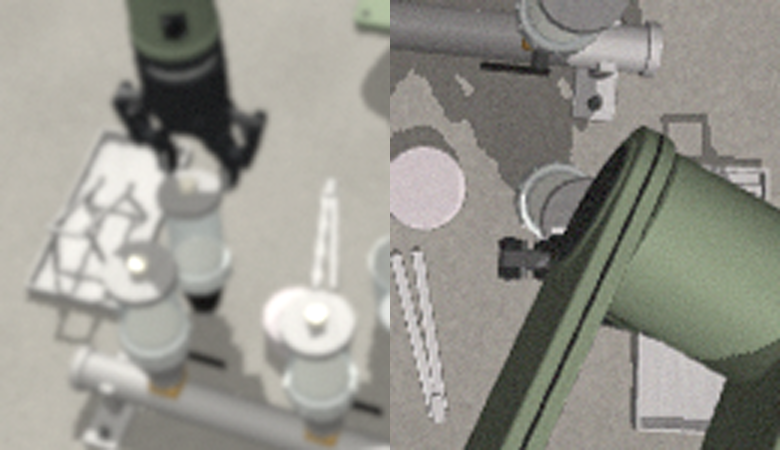

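```bash
python3 - <<'E'
from h import *
s=dict(np.load('scene.npz'));t=dict(np.load('top.npz'))
print('collar top z76',unproj(t,375,238.3,76),unproj(s,216.7,187.3,67))
print('vent z172',unproj(s,213.3,160.7,172),'lid161',unproj(s,150+191/3,100+193/3,161))
print('cone bottom(front) z16',unproj(s,150+205/3,100+305/3,20))
print('fitted ref: port0',proj(s,[[616.5,-138.3,257],[616.5,-138.3,152]]))
a=cv2.convertScaleAbs(np.load('last.npy').astype(np.uint8)[135:215,190:240,::-1],alpha=1.3)
from station import cams
b=cv2.convertScaleAbs(cams.snapshot('top')['frame'][210:290,345:400,::-1],alpha=1.6)
cv2.imwrite('pics/c9.png',np.hstack([cv2.resize(x,None,fx=7,fy=7,interpolation=cv2.INTER_CUBIC) for x in(a,b)]))
E
```

```text
collar top z76 [ 483.68907182 -146.41676111   76.        ] [ 487.21091023 -147.19856814   67.        ]
vent z172 [ 472.98413726 -149.34364355  172.        ] lid161 [ 476.69702281 -148.45252798  161.        ]
cone bottom(front) z16 [ 505.00002689 -141.9981023    20.        ]
fitted ref: port0 [[195.52819182 186.48976052]
 [201.50173136 209.81088387]]
```

View pics/c9.png

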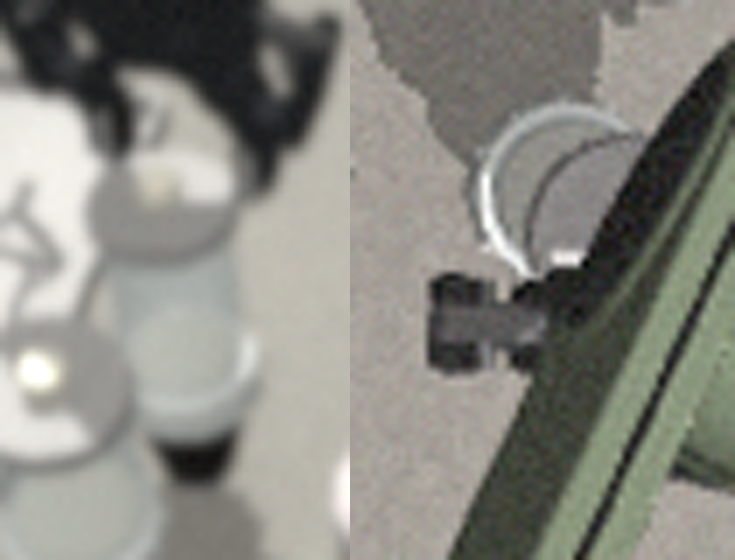

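```bash
python3 - <<'E'
from h import *
s=dict(np.load('scene.npz'));t=dict(np.load('top.npz'))
print('top: collar',unproj(t,377.1,237.9,76),'lid',unproj(t,385,243.9,161))
print('scene: lid',unproj(s,190+163/7,135+205/7,161),'collar',unproj(s,190+198/7,135+365/7,76),'conebot',unproj(s,190+195/7,135+440/7,20))
E
```

```text
top: collar [ 484.62312603 -151.10679324   76.        ] lid [ 469.22502922 -152.75986889  161.        ]
scene: lid [ 476.77958284 -149.4993132   161.        ] collar [ 491.34729366 -140.23049484   76.        ] conebot [ 492.62060687 -147.25092401   20.        ]
```

Request:
carry_out(
  rows=[0,0.3,0,0,0,0.8,0,0,0,1.3,0,0,0,1.8,0,0,0,2.3,0,0,0,2.8,0,0,0,3.2,0,0,0,3.3,0,0,0,3.3,0,0],
)

```text
time: 15.45
tcp_pos: [442.7, -150.9, 118.5]
tcp_rot: [[0.041, -0.0, -0.999], [0.999, 0.0, 0.041], [0.0, -1.0, 0.0]]
contact_force: [0.2, -0.1, 0.3]
finger_gap: 0.574
```

```bash
python3 mv.py; python3 diff.py; python3 - <<'E'
import numpy as np,cv2
from station import cams
a=cv2.convertScaleAbs(np.load('last.npy').astype(np.uint8)[125:215,180:250,::-1],alpha=1.3)
b=cv2.convertScaleAbs(cams.snapshot('top')['frame'][205:295,345:415,::-1],alpha=1.6)
cv2.imwrite('pics/c10.png',np.hstack([cv2.resize(x,None,fx=5,fy=5,interpolation=cv2.INTER_CUBIC) for x in(a,b)]))
E
```

```text
15.45 [ 442.7 -150.9  118.5] F [ 0.16 -0.07  0.33] T [0.01 0.03 0.01] gap 0.574
changed px 6672 (np.float64(226.97122302158274), np.float64(97.7693345323741))
```

```bash
python3 - <<'E'
import numpy as np,cv2
a=cv2.imread('pics/c9.png')[:,:350];a=cv2.resize(a,(50,80),interpolation=cv2.INTER_AREA).astype(int)
b=cv2.convertScaleAbs(np.load('last.npy').astype(np.uint8)[135:215,190:240,::-1],alpha=1.3).astype(int)
d=abs(a-b).max(2)
print([int(d[r:r+8].mean()) for r in range(0,80,8)])
for y in range(-2,3):print([int(abs(np.roll(np.roll(b,y,0),x,1)-a)[36:70,5:45].mean()) for x in range(-2,3)])
E
```

```text
[37, 51, 65, 31, 7, 3, 13, 10, 1, 5]
[19, 17, 16, 17, 19]
[15, 13, 11, 12, 16]
[12, 9, 6, 10, 15]
[12, 10, 10, 14, 19]
[15, 14, 15, 18, 22]
```

Request:
carry_out(
  rows=[0,0,-0.4,0,0,0,-1.6,0,0,0,-2.8,0],
  gripper=6.6,
  grip_force=20,
)

```text
time: 15.85
tcp_pos: [472.2, -152.3, 119.1]
tcp_rot: [[0.041, 0.001, -0.999], [0.999, -0.0, 0.041], [-0.0, -1.0, -0.001]]
contact_force: [0.3, -0.1, -0.7]
finger_gap: 0.771
```

Request:
carry_out(
  rows=[0,0,0,0,0,0,0,0,0,0,0,0,0,0,0,0,0,0,0,0,0,0,0,0],
  gripper=4.9,
)

```text
time: 16.45
tcp_pos: [470.6, -152.1, 118.8]
tcp_rot: [[0.041, -0.0, -0.999], [0.999, 0.0, 0.041], [0.0, -1.0, 0.0]]
contact_force: [-0.0, -0.0, -0.2]
finger_gap: 0.574
```

```bash
python3 mv.py; python3 diff.py
```

```text
16.45 [ 470.6 -152.1  118.8] F [-0.01 -0.02 -0.17] T [0.02 0.02 0.04] gap 0.574
changed px 6049 (np.float64(226.5417424367664), np.float64(141.36683749380063))
```

```bash
python3 - <<'E'
import numpy as np,cv2
from station import cams
from h import *
t=cams.snapshot('top');np.savez('top5.npz',**t)
s=np.load('last.npy').astype(np.uint8)
ref=np.load('scene.npz')['frame']
g=lambda f:cv2.GaussianBlur(f,(3,3),0).astype(int)
d=abs(g(s)-g(ref)).max(2)>22
hsv=cv2.cvtColor(s,cv2.COLOR_RGB2GRAY)
ch=" .:-=+*#%@"
print('scene changed, brightness; cols 170-270, rows 120-235')
for r in range(120,236,3):
    print(r,''.join(ch[min(9,int(hsv[r:r+3,c:c+2].mean()/22))] if d[r:r+3,c:c+2].mean()>.4 else ' ' for c in range(165,285,2)))
E
```

```text
scene changed, brightness; cols 170-270, rows 120-235
120             +------::::::::=                           ===  
123             +-----:...:::::-                          ====  
126              =----:.  .::::-+                        +====  
129              =----:...::---:=                        =====  
132              =------:----::.-                        ===    
135              +:::-----:::...:+                              
138               -.........:::..=                       **+    
141             + =..::::::::....=                       ****+  
144          +==-= ............ .=                       ****+  
147        **++---:.......  . . .-                        ****+ 
150        *+#+:.:....... . ......= #  ++                  ****+
153       **#  =....::....... ....-===--=                   ****
156   ****      -...:=:..........:=-:::-+                     **
159 *******## %%*-......-:::.....:++:.:=+                       
162 ***   #**#%%%*  -...:=  +:....:=:.:==                       
165 *** + * #%%#***##=:..=   +=:.....:==+                       
168  *
[... 788 characters left out ...]
             +   =                                
207     **** **            +                                    
210      **                +                                    
213                                                             
216                                                             
219                               ==                            
222                              -==                            
225                             +====++                         
228                        +++=========                         
231                         ++++++=====+                  ++====
234                           +++++++++==+++            :::-====
```

```bash
python3 - <<'E'
import numpy as np,cv2
s=np.load('last.npy').astype(np.uint8);t=np.load('top5.npz')['frame']
a=cv2.convertScaleAbs(s[110:240,150:280,::-1],alpha=1.3);b=cv2.convertScaleAbs(t[190:320,330:460,::-1],alpha=1.6)
cv2.imwrite('pics/c11.png',np.hstack([cv2.resize(x,(400,400),interpolation=cv2.INTER_CUBIC) for x in(a,b)]))
E
```

```text
(no output)
```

View pics/c11.png

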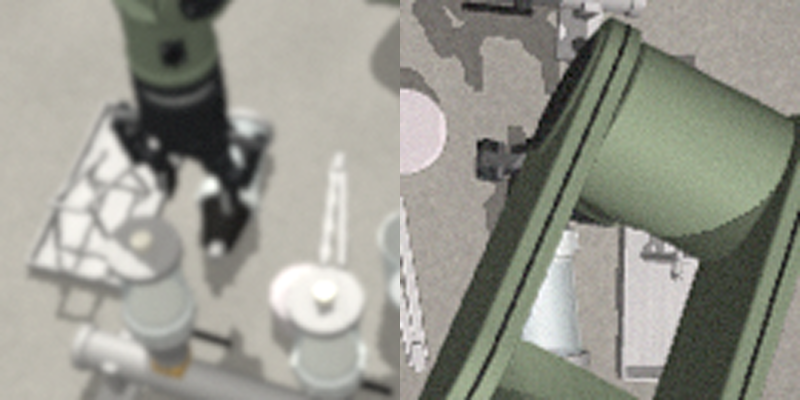

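Request:
carry_out(
  rows=[0,-1,0,0,0,-3,0,0,0,-6,0,0,0,-10,0,0,0,-14,0,0,5,-14,0,0,10,-14,0,0,15,-14,0,0,20,-14,0,0,25,-14,0,0,25,-14,0,0],
  gripper=8.5,
)

```text
time: 17.65
tcp_pos: [480.4, 103.3, 259.8]
tcp_rot: [[0.033, 0.001, -0.999], [0.999, 0.003, 0.033], [0.003, -1.0, -0.001]]
contact_force: [-0.3, -0.2, -0.1]
finger_gap: 0.997
```

```bash
python3 mv.py; cat > look.py <<'E'
import sys
from h import *
from station import cams
def ascii(f,ref,u0,u1,v0,v1,du=2,dv=3,th=20):
    g=lambda x:cv2.GaussianBlur(x,(3,3),0).astype(int)
    d=abs(g(f)-g(ref)).max(2)>th; b=cv2.cvtColor(f,cv2.COLOR_RGB2GRAY);lo,hi=np.percentile(b[v0:v1,u0:u1],[1,99])
    for r in range(v0,v1,dv):
        print(r,''.join("0123456789"[int(np.clip((b[r:r+dv,c:c+du].mean()-lo)/(hi-lo)*9.99,0,9))] if d[r:r+dv,c:c+du].mean()>.3 else ' ' for c in range(u0,u1,du)))
E
python3 - <<'E'
from look import *
t=cams.snapshot('top');s=cams.snapshot('scene');np.savez('top6.npz',**t);np.savez('scene6.npz',**s)
ascii(t['frame'],np.load('top.npz')['frame'],330,430,225,330)
print();ascii(s['frame'],np.load('scene.npz')['frame'],180,290,130,210)
E
```

```text
17.65 [480.4 103.3 259.8] F [-0.34 -0.23 -0.1 ] T [ 0.01  0.02 -0.02] gap 0.997
225                                       77  677766  
228                                        8  88888667
231                  433                   6  888886  
234                  4333                  6  887765  
237                 433333                 63 33344475
240                 333367                 88 87877577
243                43333  3                88 88888568
246                 321111103              88678887657
249                 310000000              886788867 7
252                33000000003             88678886746
255               3330000000004            88678885846
258               3330000000001           878678876 46
261               33200000000005          878678857 46
264               432123445667877         877  8857 45
267                   88999999987          75  8868 46
270                   7999999998               657  55
273                 4  78989987              4444766 5
276                 35789999987              8885788  
279                 3478999998
[... 1774 characters left out ...]
77 5                           
175 6688886778       4000000145                            
178 5788877888       4000000014                            
181 56888            4100000024                            
184 7678             4000000234                            
187 887              3123101334                            
190 778              54  323344                            
193 777               4333334                              
196 886               433334                               
199 6556              43334                                
202                    434                                 
205 5 4                 5                                  
208 5 66
```

```bash
python3 - <<'E'
from h import *
t=dict(np.load('top6.npz'));f=t['frame'];b=cv2.cvtColor(f,cv2.COLOR_RGB2GRAY).astype(int)
for v in range(242,318,3):
    print(v,' '.join(f'{x:3d}' for x in b[v,362:402]))
for u,v,z in[(378,245,30),(379,256,30),(380,270,30),(386.5,311,30)]:print(unproj(t,u,v,z).round(1))
E
```

```text
242  67  69  72  71  71  68  59  86 105 118 123 110  70  72 100 103 100  96  96  96 100  96  97 101  97  99  98  95  97  97  95  95 101  99 106 100 103 100 102  98
245  69  71  68  69  72  66  59  59  75  86  87  81  71  68  71  94  99 101 102  99  97 100  99  96  97  95 102 100 105 100 106  98 100 102  99 101  97  95 100  94
248  70  68  65  37  24  31  22  28  27  35  28  30  31  32  30  28  36  83  99  97  96  95  99  96  94  99 103  99 102  99  99  97  99 102 101 107 100 101 105  94
251  70  67  68  18  30  28  32  27  36  26  35  30  31  33  29  33  30  33  66 101  96  96  98  98 100  97 100  95  99 100  92  95  98 101  98  99  95  97 102  88
254  68  68  53  25  29  30  36  24  29  34  33  28  31  35  33  32  36  28  31  53  97 101  97 103 101 102 103  98 100 100 100  96 100 101  99  98  94 101 100  66
257  74  66  29  28  28  26  27  32  34  34  27  34  30  31  31  30  35  27  28  30  58  98  99 102 103  99 100 101 101  99 103  97 102 100  99  95  96 101  92  62
260  69  48  21  31  26  31  30  25  28  36  33  37  29  33  29  27  31  32  34  16  32  60 105 105  99 100 100  97 
[... 2555 characters left out ...]
 104 105 108 115 116 119 120 123 123 120 114 120 113 112 102 101  94  87  85  97  95 100  92 101 100 102  99  63  58
311 104 103  98 100 103  96  93  91  97 102  97 100  97  91 114 135 141 134 156 135  73  92  97  96  97  95  98  95  93  94  97 100 101 100  97  97  97  96  81  59
314 100  97  95  98  98 103  99  94  96 102  99 102 101 103 113 145 152 153 133 116  95  95  96 103  97  99  94  97  95  99  96  98  97 101 100  95  96  96  99  99
317  95  96  96  93  93  97 100  95  99 103  94  96  97  97  91  98  99  97  97 101 102  94  92 105 104 101 100  96 101  99  96  97  96 101  98  99  96  94 103 102
[ 469.7 -160.8   30. ]
[ 444.  -162.9   30. ]
[ 411.5 -165.    30. ]
[ 317.3 -179.1   30. ]
```

```bash
python3 - <<'E'
from h import *
t=dict(np.load('top6.npz'))
p=unproj(t,376.4,297.5,30);a=unproj(t,371.5,244,30);b=unproj(t,379,314,30)
d=a-b;print(p,a,b,np.linalg.norm(d),'axis ang',np.arctan2(d[1],d[0]))
import mv
j=np.arctan2(d[1],d[0])+np.pi/2
mv.go(p[0],p[1],150,j);mv.go(p[0],p[1],20,j)
E
```

```text
[ 347.91011528 -156.08400961   30.        ] [ 471.95869419 -145.65705516   30.        ] [ 310.22285995 -161.75940386   30.        ] 162.53542909352245 axis ang 0.09923255556734994
shift [-25.95  10.95  12.34] twist -0.137 jaw now 1.533
shift [-25.95  23.95  12.35] twist -0.137 jaw now 1.533
```

Request:
carry_out(
  rows=[-5,2,2.5,-0.14,-10,4,5,-0.14,-15,6,7.5,-0.14,-20,10,10,-0.14,-25,13,12.5,-0.14,-25.8,15,12.5,-0.14,-25.8,15,12.5,-0.14,-25.8,15,12.5,-0.14,-25.8,15,12.5,-0.14],
)

```text
time: 18.65
tcp_pos: [345.1, -156.1, 109.1]
tcp_rot: [[-0.095, -0.0, -0.995], [0.995, 0.0, -0.095], [0.0, -1.0, 0.0]]
contact_force: [0.0, 0.3, 0.5]
finger_gap: 0.996
```

```bash
python3 mv.py 346 -155 18 1.67
```

```text
18.65 [ 345.1 -156.1  109.1] F [0.01 0.27 0.54] T [-0.03 -0.   -0.03] gap 0.996
shift [ 0.1   9.11 -0.1 ] twist -0.004 jaw now 1.666
```

Request:
carry_out(
  rows=[0.1,3,-0.1,0,0.1,6,-0.1,0,0.1,8,-0.1,0,0.1,9,-0.1,0,0.1,9.1,-0.1,0,0.1,9.1,-0.1,0],
)

```text
time: 19.25
tcp_pos: [347.6, -154.3, 18.7]
tcp_rot: [[-0.1, 0.002, -0.995], [0.995, -0.001, -0.1], [-0.001, -1.0, -0.002]]
contact_force: [0.6, -0.5, 1.0]
finger_gap: 0.995
```

Request:
carry_out(
  rows=[0,0,0,0,0,0,0,0,0,0,0,0,0,0,0,0,0,0,0,0,0,0,0,0,0,0,0,0],
  gripper=4.9,
  grip_force=20,
)

```text
time: 19.95
tcp_pos: [347.4, -154.6, 18.8]
tcp_rot: [[-0.099, 0.002, -0.995], [0.995, -0.001, -0.099], [-0.001, -1.0, -0.002]]
contact_force: [-1.7, 0.7, 6.8]
finger_gap: 0.608
```

Request:
carry_out(
  rows=[0,-0.5,0,0,0,-1.5,0,0,0,-3,0,0,0,-5,0,0,0,-6,0,0,0,-6,0,0,0,-6,0,0],
)

```text
time: 20.65
tcp_pos: [346.1, -153.7, 77.6]
tcp_rot: [[-0.099, -0.0, -0.995], [0.995, 0.0, -0.099], [0.0, -1.0, 0.0]]
contact_force: [-0.4, 0.1, -3.9]
finger_gap: 0.601
```

```bash
cat > wt.py <<'E'
# mean wrist readings over some camera periods
from station import robot,cams
import numpy as np
F=[];T=[]
for i in range(6):
    cams.snapshot('scene');s=robot.state();F.append(s['contact_force']);T.append(s['wrist_torque'])
print(s['time'],'F',np.mean(F,0).round(2),'T',np.mean(T,0).round(3),'sd',np.std(T,0).round(3),'gap',s['finger_gap'],s['tcp_pos'])
E
python3 wt.py
```

```text
20.95 F [ 0.07 -0.19 -2.81] T [-0.016  0.132 -0.009] sd [0.015 0.052 0.019] gap 0.60239820043787 [ 345.94647029 -153.52667074   77.1064458 ]
```

Request:
carry_out(
  rows=[0,0,0,0,0,0,0,0],
  gripper=5.18,
)

```text
time: 21.15
tcp_pos: [346.3, -153.9, 77.6]
tcp_rot: [[-0.099, -0.001, -0.995], [0.995, 0.0, -0.099], [0.0, -1.0, 0.001]]
contact_force: [-1.6, 0.4, -1.9]
finger_gap: 0.606
```

```bash
python3 wt.py
```

```text
21.45 F [-0.54  0.5  -1.78] T [-0.001  0.143  0.011] sd [0.029 0.028 0.016] gap 0.606069161956829 [ 346.41596296 -153.86522892   77.8160543 ]
```

Request:
carry_out(
  rows=[0,0,0,0,0,0,0,0],
  gripper=5.19,
)

```text
time: 21.65
tcp_pos: [346.4, -153.9, 77.8]
tcp_rot: [[-0.099, -0.0, -0.995], [0.995, -0.0, -0.099], [-0.0, -1.0, 0.0]]
contact_force: [-0.1, -0.1, -1.2]
finger_gap: 0.605
```

```bash
python3 wt.py
```

```text
21.95 F [-0.71  0.23 -1.77] T [0.019 0.145 0.005] sd [0.022 0.04  0.033] gap 0.6087922936335668 [ 346.42842101 -153.88405618   77.76874469]
```

```bash
python3 - <<'E'
from look import *
s=cams.snapshot('scene');np.savez('scene7.npz',**s)
ascii(s['frame'],np.load('scene.npz')['frame'],180,270,80,200,2,3,25)
for d0 in(0,30,40):
  a=np.radians(d0);P=[[346+.995*134*np.cos(a),-153.7+.1*134*np.cos(a),88-134*np.sin(a)]]
  print(d0,proj(s,P),proj(s,[[346-34*np.cos(a),-157,88+34*np.sin(a)]]))
E
```

```text
80             433333332000000000136            
83             4433223210000000014              
86             544432221000000024               
89              4333322210000135                
92              532222222222236                 
95              532222222222235                 
98              632221101222224                 
101               32221000122224                 
104               433210012222236                
107               423332223332115                
110               411222222110114                
113               511110000112104                
116               620122222210003                
119             6  300000000000026               
122            5345200000000000014               
125           532221000000000000025 545          
128           5101242000000000000233334          
131            410035300000000001442115          
134             3001320011110000035302           
137             6200100256665300012204           
140              645300268899862000015           
143  75556 6        52236899998610234            
146 766
[... 378 characters left out ...]
              
170 66777776          52112222344                
173 768999767         410000002445               
176 6799987899        4100000134445              
179 689998899      4444200000244445              
182 66899         54544321111344444445           
185 977           65 54445444444444444           
188 999            455444544444445 544           
191 88             44444444444444454445          
194 988             544444444444445556           
197 986              444444444444                
0 [[219.07035365 181.30610441]] [[230.05011876 135.9298589 ]]
30 [[222.5872205  189.43081236]] [[229.14367915 133.31095226]]
40 [[224.05518079 189.34901931]] [[228.6807312 133.0785359]]
```

```bash
python3 - <<'E'
from h import *
s=dict(np.load('scene7.npz'))
for a in np.radians([0,15,30,40,50]):
    L=lambda d:[346+.995*(134-d)*np.cos(a),-153.7+.1*(134-d)*np.cos(a),88-(134-d)*np.sin(a)]
    print(np.degrees(a).round(),proj(s,[L(d) for d in(150,100,57,16,0)]).round(1).tolist())
b=cv2.cvtColor(s['frame'],cv2.COLOR_RGB2GRAY)
for v in range(158,192,2):print(v,' '.join(f'{x:3d}' for x in b[v,214:246]))
E
```

```text
0.0 [[228.9, 140.6], [225.7, 153.6], [222.9, 165.3], [220.2, 176.7], [219.1, 181.3]]
15.0 [[228.7, 139.8], [226.1, 155.2], [223.8, 168.7], [221.5, 181.8], [220.6, 186.9]]
30.0 [[228.5, 139.4], [226.6, 156.0], [224.9, 170.4], [223.2, 184.1], [222.6, 189.4]]
40.0 [[228.4, 139.3], [226.9, 156.1], [225.7, 170.5], [224.5, 184.1], [224.1, 189.3]]
50.0 [[228.2, 139.3], [227.3, 155.9], [226.6, 169.9], [225.9, 182.9], [225.6, 188.0]]
158 144 142 143 143 143 145 152 161 169 174 180 185 189 189 185 183 178 171 163 151 140 134 138 141 141 141 142 143 143 141 142 143
160 144 143 142 143 144 148 158 165 173 177 183 187 188 188 185 182 178 170 161 148 137 135 140 143 142 142 142 143 143 143 142 142
162 143 143 141 139 142 148 156 165 169 173 174 177 179 179 176 171 166 158 150 140 133 136 141 141 142 144 143 143 143 142 143 141
164 144 142 137 134 139 145 151 155 158 160 160 159 158 158 152 146 141 135 130 125 125 132 138 141 141 143 141 142 143 142 142 143
166 144 143 137 137 143 151 157 156 157 158 161 161 161 158 151 146 139 133 126 123 122 123 127 134 140 141 142 143 143 144 142 143
168 145 143
[... 872 characters left out ...]
  95  95  95  97 105 123 136 138 138 140
182  99  96  98  93  83  62  41  33  28  29  26  24  22  21  29  50  76  91  97  96  97  95  95  96  96  97  98 105 111 113 111 108
184 109 101  97  96  93  87  79  78  79  84  79  72  65  61  64  75  89  95  97  96  97  96  95  99  96  97  96  97  97  96  97  97
186 129 114 102  96  96  97  96 100 110 114 111 101  93  90  92  93  96  97  96  97  97  96  96  96 100 101 103 102  99  98  98  98
188 121 111  98  97  96  96  96 101 111 115 108  98  93  93  95  95  96  96  97  97  97  96  97 101 112 124 131 126 113 101  99  97
190  99  99  96  96  96  95  96  95  98  98  98  94  94  93  95  96  97  97  96  96  97  95  96  99 107 120 130 128 115 103  98  98
```

Request:
carry_out(
  rows=[0,-0.4,0,0,0,-0.9,0,0,0,-1.4,0,0,0,-1.9,0,0,0,-2.4,0,0,0,-2.9,0,0,0,-3,0,0],
  gripper=5.18,
)

```text
time: 22.7
tcp_pos: [347.0, -154.3, 108.6]
tcp_rot: [[-0.099, 0.001, -0.995], [0.995, -0.001, -0.099], [-0.001, -1.0, -0.001]]
contact_force: [-0.1, -0.1, -2.6]
finger_gap: 0.603
```

```bash
python3 wt.py;cat > ang.py <<'E'
from look import *
from station import robot
s=cams.snapshot('scene');np.savez('sceneA.npz',**s);b=cv2.cvtColor(s['frame'],cv2.COLOR_RGB2GRAY)
st=robot.state();x,y,z=st['tcp_pos'];R=st['tcp_rot'];ax=-R[:,2]  # horizontal dir of tip (+x-ish)
def L(d,a,dg=134,h=11):return [x+ax[0]*(dg-d)*np.cos(a),y+ax[1]*(dg-d)*np.cos(a),z+h-(dg-d)*np.sin(a)]
for g in(0,20,40,50,60,70,80,90):
    print(g,proj(s,[L(d,np.radians(g)) for d in(100,57,16,0)]).round(1).tolist(),'tip z',round(L(0,np.radians(g))[2]))
u,v=proj(s,L(40,np.radians(50)))[0].astype(int)
for r in range(v-22,v+26,2):print(r,' '.join(f'{q:3d}' for q in b[r,u-15:u+17]))
print('cols from',u-15)
E
python3 ang.py
```

```text
23.0 F [-0.06  0.05 -3.32] T [-0.02   0.101 -0.002] sd [0.027 0.02  0.022] gap 0.6066661377764575 [ 346.22052265 -153.73987673  107.51311248]
0 [[224.7, 147.0], [221.8, 158.8], [219.0, 170.4], [217.9, 175.0]] tip z 119
20 [[225.2, 149.0], [223.1, 163.2], [220.9, 176.8], [220.1, 182.2]] tip z 73
40 [[226.0, 149.7], [224.7, 164.4], [223.5, 178.2], [223.0, 183.6]] tip z 32
50 [[226.4, 149.5], [225.6, 163.8], [224.9, 177.1], [224.6, 182.3]] tip z 16
60 [[226.8, 148.9], [226.5, 162.4], [226.3, 174.9], [226.2, 179.7]] tip z 2
70 [[227.2, 148.1], [227.5, 160.4], [227.7, 171.7], [227.8, 176.0]] tip z -7
80 [[227.6, 146.9], [228.4, 157.7], [229.0, 167.6], [229.3, 171.3]] tip z -13
90 [[228.0, 145.5], [229.2, 154.5], [230.3, 162.7], [230.7, 165.8]] tip z -15
147 146 146 146 143 141 140 140 138 140 143 153 160 168 173 178 182 187 185 183 179 174 168 159 148 136 130 132 135 138 141 140 140
149 117 129 143 140 138 140 142 141 140 145 155 162 169 172 179 185 186 185 181 177 173 167 157 146 136 135 138 140 141 141 142 143
151 126 130 126 119 125 139 141 142 142 148 157 163 169 175 180 185 186 183 1
[... 2140 characters left out ...]
96  96  96  98  99 110 126
185 100 100  99 100  97  97  96  96  97  96  98  96  97  97  96  95  96  95  94  94  96  95  96  96  97  97  97  96  97 102 115 129
187 102  98  97  97  96  97  96  96  96  96  96  95  95  96  95  95  96  95  95  95  96  97  98  98  97  97  97  96  96  98 104 112
189 105 105 106 103  99  96  97  97  95  95  94  95  94  94  95  95  94  94  95  96  97  96  97  97  96  97  96  96  95  96  95  97
191 112 124 129 122 108 100  96  95  96  95  94  94  94  93  94  94  94  95  94  96  95  96  95  96  95  96  96  96  98  99  99  96
193 107 124 132 131 120 107  99  95  96  94  93  94  94  95  95  95  95  96  94  95  95  96  94  96  96  94  96 101 114 122 119 108
cols from 210
```

Request:
carry_out(
  rows=[0,0,0,0,0,0,0,0],
  gripper=5.19,
)

```text
time: 23.25
tcp_pos: [346.5, -153.9, 107.7]
tcp_rot: [[-0.099, -0.0, -0.995], [0.995, 0.0, -0.099], [0.0, -1.0, 0.0]]
contact_force: [-1.8, -0.2, -0.4]
finger_gap: 0.609
```

```bash
python3 wt.py
```

```text
23.55 F [-0.17 -0.16 -0.66] T [ 0.005  0.012 -0.003] sd [0.025 0.061 0.022] gap 0.6092075714255736 [ 346.8943916  -154.20173855  108.1683414 ]
```

Request:
carry_out(
  rows=[0,0,0,0],
  gripper=5.195,
)

```text
time: 23.65
tcp_pos: [346.8, -154.1, 108.1]
tcp_rot: [[-0.099, 0.001, -0.995], [0.995, -0.0, -0.099], [-0.001, -1.0, -0.001]]
contact_force: [-0.1, -0.1, 0.2]
finger_gap: 0.61
```

```bash
python3 wt.py
```

```text
23.95 F [ 0.05  0.1  -0.03] T [ 0.007 -0.003 -0.004] sd [0.024 0.023 0.03 ] gap 0.6064208304145832 [ 346.46085352 -153.90643333  107.7917833 ]
```

Request:
carry_out(
  rows=[0,0,0,0,0,0,0,0],
  gripper=5.1,
)

```text
time: 24.15
tcp_pos: [346.4, -153.9, 107.8]
tcp_rot: [[-0.099, -0.0, -0.995], [0.995, 0.0, -0.099], [0.0, -1.0, 0.0]]
contact_force: [0.1, 0.6, -0.2]
finger_gap: 0.597
```

```bash
python3 ang.py; python3 wt.py
```

```text
0 [[224.7, 147.0], [221.8, 158.8], [218.9, 170.4], [217.8, 175.0]] tip z 119
20 [[225.2, 149.0], [223.0, 163.2], [220.9, 176.8], [220.0, 182.2]] tip z 73
40 [[225.9, 149.7], [224.6, 164.4], [223.4, 178.2], [222.9, 183.6]] tip z 33
50 [[226.3, 149.5], [225.5, 163.8], [224.8, 177.1], [224.5, 182.3]] tip z 16
60 [[226.7, 148.9], [226.4, 162.4], [226.2, 174.9], [226.1, 179.7]] tip z 3
70 [[227.1, 148.1], [227.4, 160.4], [227.6, 171.7], [227.7, 176.0]] tip z -7
80 [[227.5, 146.9], [228.3, 157.7], [229.0, 167.6], [229.2, 171.3]] tip z -13
90 [[227.9, 145.5], [229.1, 154.5], [230.2, 162.7], [230.7, 165.8]] tip z -15
147 145 146 145 144 141 141 139 139 141 142 145 153 167 183 196 203 204 208 216 219 221 218 214 206 197 183 167 158 146 124 106 108
149 116 129 141 138 137 139 141 143 145 147 157 164 167 173 173 170 166 165 167 170 171 174 181 187 184 177 171 162 147 126 111 112
151 126 131 126 118 126 138 142 144 143 145 148 138 118  96  77  64  61  60  58  59  65  78  98 115 128 140 147 150 146 134 119 121
153 163 143 117 112 127 139 141 142 143 137 125 102  69  43  32  30  34  33  34  32  33
[... 2140 characters left out ...]
  99 105 121 133
187 102  98  97  96  96  96  97  95  94  96  99 110 126 136 140 141 140 139 140 141 141 141 136 131 122 110 101  97  97 101 108 114
189 105 100 102  97  97  96  97  95  95  96  95  97 106 117 122 123 124 127 130 132 133 126 115 105  98  98  97  96  96  98  97  97
191 111 122 126 120 107 100  96  95  95  95  95  94  93  95  95  96  97 101 102 104 105 103  97  95  95  97  97  97  98  98  96  97
193 108 124 134 133 121 107  97  96  95  95  95  94  94  94  94  94  93  94  95  95  95  96  95  96  96  94  97 102 112 122 118 108
cols from 210
24.5 F [ 0.   -0.18  0.24] T [-0.009 -0.007 -0.009] sd [0.018 0.03  0.022] gap 0.5930958882749667 [ 346.46985307 -153.90763859  107.78891906]
```

```bash
python3 - <<'E'
from h import *
s=dict(np.load('sceneA.npz'))
p=unproj(s,226.3,168.5,3);print('tip',p)
for g in range(30,151,10):
    a=np.radians(g);ax=np.array([.995,.1,0])
    L=lambda d:p+[-.995*d*np.cos(a),-.1*d*np.cos(a),d*np.sin(a)]
    print(g,proj(s,[L(d) for d in(16,57,150)]).round(1).tolist(),L(134).round(0))
from look import ascii
ascii(s['frame'],np.load('scene.npz')['frame'],190,260,95,175,1,2,20)
E
```

```text
tip [ 372.46737362 -158.75906078    3.        ]
30 [[226.9, 163.4], [228.5, 150.3], [232.0, 120.7]] [ 257. -170.   70.]
40 [[226.7, 163.3], [227.9, 150.1], [230.5, 119.5]] [ 270. -169.   89.]
50 [[226.6, 163.5], [227.3, 150.4], [228.9, 119.8]] [ 287. -167.  106.]
60 [[226.4, 163.7], [226.6, 151.3], [227.1, 121.8]] [ 306. -165.  119.]
70 [[226.2, 164.1], [225.9, 152.7], [225.2, 125.2]] [ 327. -163.  129.]
80 [[226.0, 164.7], [225.2, 154.7], [223.4, 130.3]] [ 349. -161.  135.]
90 [[225.8, 165.4], [224.6, 157.1], [221.5, 136.7]] [ 372. -159.  137.]
100 [[225.7, 166.1], [224.0, 159.9], [219.8, 144.3]] [ 396. -156.  135.]
110 [[225.5, 167.0], [223.5, 162.9], [218.3, 152.8]] [ 418. -154.  129.]
120 [[225.4, 167.9], [223.0, 166.2], [217.0, 162.0]] [ 439. -152.  119.]
130 [[225.3, 168.8], [222.7, 169.5], [216.1, 171.4]] [ 458. -150.  106.]
140 [[225.2, 169.7], [222.4, 172.8], [215.5, 180.6]] [ 475. -148.   89.]
150 [[225.2, 170.5], [222.3, 176.0], [215.2, 189.3]] [ 488. -147.   70.]
95                 543222222100000011222222222235                        
97                 54333322221111112
[... 2161 characters left out ...]
           4200000000000001345                    
157 999999999                      5210000000000001345                    
159 999889999                      5310000000000012345                    
161 987778999                      5310000000000123444                    
163 8766789999                    64210111100001334444                    
165 7666789999                    54312455320013344445                    
167 788766789                      54346  531234444445                    
169 77877666                        5444544333444455                      
171 77766                           54444444444445                        
173 9987666                          544444444455
```

Request:
carry_out(
  rows=[0,-3,0,0,0,-7,0,0,0,-12,0,0,5,-14,0,0,10,-14,-4,0,15,-14,-8,0,20,-14,-12,0,25,-14,-15,0,30,-14,-15,0,30,-14,-15,0],
  gripper=8.5,
)

```text
time: 25.5
tcp_pos: [466.4, 161.7, 247.7]
tcp_rot: [[-0.099, 0.0, -0.995], [0.995, -0.0, -0.099], [-0.0, -1.0, -0.0]]
contact_force: [0.7, -1.8, -0.1]
finger_gap: 0.997
```

```bash
python3 - <<'E'
from look import *
t=cams.snapshot('top');np.savez('top8.npz',**t)
ascii(t['frame'],np.load('top.npz')['frame'],340,410,250,400,1,3)
E
```

```text
250                                                                    888
253                                                                     88
256                                                                    888
259                                                                   8888
262                                                                   8888
265                                                                   8888
268                             33333                                   86
271                            43333333                                   
274                           33333333333                                 
277                          3333333  77  4                               
280                         333333324 76 333                              
283                         333311101222110003                            
286                        33333000000000000002                           
289                       33333100000000000000015                         
292                      3333330000000000000000003
[... 1878 characters left out ...]
                     
370                                                                       
373                                                                       
376                                                                       
379                                                                       
382                                                                       
385                                                                       
388                                                                       
391                                                                       
394                                                                       
397
```

```bash
python3 - <<'E'
from h import *
import mv
t=dict(np.load('top8.npz'));b=cv2.cvtColor(t['frame'],cv2.COLOR_RGB2GRAY).astype(int)
for v in(286,292,298):
    c=np.nonzero(b[v,340:410]<45)[0]+340;print(v,c.min(),c.max())
for v in(306,316,325,331,336,349,351):
    c=np.nonzero(b[v,350:402]>107)[0]+350;print(v,c.min(),c.max(),' '.join(map(str,b[v,362:402])) if v in(325,349) else '')
for u,v in((378.5,277.5),(383,333.5),(385,353)):print(unproj(t,u,v,30).round(1))
E
```

```text
286 368 381
292 367 383
298 366 385
306 363 390 
316 369 389 
325 370 390 102 103 99 95 64 73 84 103 116 121 130 133 135 143 144 146 148 148 143 142 139 136 131 125 120 112 106 103 110 93 99 103 104 104 100 100 103 98 98 101
331 371 388 
336 371 391 
349 377 397 96 97 100 98 96 99 99 89 86 99 87 90 97 98 106 108 113 112 119 122 123 120 124 112 112 117 124 105 100 82 98 103 101 99 102 108 106 98 101 100
351 379 385 
[ 394.1 -161.3   30. ]
[ 266.  -170.5   30. ]
[ 222.1 -174.7   30. ]
```

```bash
python3 mv.py 299 -159.5 110 1.677;python3 mv.py 299 -159.5 22 1.677
```

```text
25.55 [466.9 168.4 247.9] F [1.53 3.87 0.95] T [ 0.11  0.05 -0.05] gap 0.997
shift [-30.94  13.53  20.16] twist -0.001 jaw now 1.676
25.55 [466.9 168.4 247.9] F [1.53 3.87 0.95] T [ 0.11  0.05 -0.05] gap 0.997
shift [-31.    22.33  20.18] twist -0.001 jaw now 1.676
```

Request:
carry_out(
  rows=[-5,2,3,0,-10,4,6,0,-15,6,9,0,-20,8,13,0,-25,11,16,0,-29,13,19,0,-30.1,13.5,19.8,0,-30.1,13.5,19.8,0,-30.1,13.5,19.8,0,-30.1,13.5,19.8,0],
)

```text
time: 26.55
tcp_pos: [298.3, -159.9, 112.6]
tcp_rot: [[-0.096, -0.0, -0.995], [0.995, 0.001, -0.096], [0.001, -1.0, 0.0]]
contact_force: [-0.8, 0.0, 0.3]
finger_gap: 0.997
```

```bash
python3 mv.py 299 -159.5 22 1.677
```

```text
26.55 [ 298.3 -159.9  112.6] F [-0.79  0.01  0.26] T [-0.03 -0.03 -0.01] gap 0.997
shift [ 0.03  9.06 -0.07] twist -0.01 jaw now 1.667
```

Request:
carry_out(
  rows=[0,3,0,0,0,6,0,0,0,8,0,0,0,9,0,0,0,9,0,0,0,9,0,0],
)

```text
time: 27.15
tcp_pos: [299.8, -159.2, 23.3]
tcp_rot: [[-0.101, 0.001, -0.995], [0.995, -0.0, -0.101], [-0.0, -1.0, -0.001]]
contact_force: [-0.3, 0.2, 0.4]
finger_gap: 0.997
```

Request:
carry_out(
  rows=[0,0,0,0,0,0,0,0,0,0,0,0,0,0,0,0,0,0,0,0,0,0,0,0,0,-0.5,0,0,0,-1.5,0,0,0,-2.5,0,0,0,-3,-3,0,0,-3,-6,0,0,-3,-9,0,0,-3,-12,0,0,-3,-14,0,0,-3,-14,0,0,-3,-14,0],
  gripper=4.9,
  grip_force=20,
)

```text
time: 28.75
tcp_pos: [437.2, -145.3, 52.3]
tcp_rot: [[-0.1, -0.002, -0.995], [0.995, 0.001, -0.1], [0.001, -1.0, 0.002]]
contact_force: [-0.1, -0.2, -3.3]
finger_gap: 0.6
```

```bash
python3 wt.py
```

```text
29.05 F [ 0.28  0.1  -2.79] T [ 0.004 -0.002 -0.003] sd [0.028 0.045 0.038] gap 0.5982400747800277 [ 437.23072628 -145.77066673   52.65515537]
```

Request:
carry_out(
  rows=[0,1,0,0,0,2,0,0,0,2.7,0,0,0,3,0,0,0,3,0,0],
)

```text
time: 29.55
tcp_pos: [437.1, -145.4, 23.5]
tcp_rot: [[-0.099, -0.004, -0.995], [0.995, 0.002, -0.099], [0.002, -1.0, 0.004]]
contact_force: [-6.4, 1.7, 14.1]
finger_gap: 0.609
```

Request:
carry_out(
  rows=[0,0,0,0,0,0,0,0,0,0,0,0,0,0,0,0,0,0,0,0,0,0,1.5,0,0,0,3,0,0,0.4,3.7,0,0,0.8,3.7,0,0,0.8,3.7,0,0,0.8,3.7,0],
  gripper=8.5,
)

```text
time: 30.65
tcp_pos: [401.9, -149.6, 14.7]
tcp_rot: [[-0.099, 0.0, -0.995], [0.995, -0.0, -0.099], [-0.0, -1.0, -0.0]]
contact_force: [0.6, -0.5, -0.2]
finger_gap: 0.997
```

Request:
carry_out(
  rows=[0,0,0,0,0,0,0,0,0,0,0,0,0,0,0,0,0,0,0,0,0,0,0,0],
  gripper=4.9,
)

```text
time: 31.25
tcp_pos: [401.7, -149.5, 15.0]
tcp_rot: [[-0.099, 0.001, -0.995], [0.995, -0.0, -0.099], [-0.0, -1.0, -0.001]]
contact_force: [1.2, 0.5, 2.6]
finger_gap: 0.6
```

Request:
carry_out(
  rows=[0,-0.5,0,0,0,-1.5,0,0,0,-3,0,0,0,-5,0,0,0,-6,0,0,0,-6,0,0,0,-6,0,0],
)

```text
time: 31.95
tcp_pos: [400.9, -149.3, 74.6]
tcp_rot: [[-0.099, -0.0, -0.995], [0.995, 0.0, -0.099], [0.0, -1.0, 0.0]]
contact_force: [-0.4, 0.1, -3.6]
finger_gap: 0.604
```

```bash
python3 wt.py
```

```text
32.25 F [-0.26  0.05 -2.71] T [-0.029  0.145 -0.015] sd [0.034 0.027 0.027] gap 0.6047339086790319 [ 400.7605868  -149.14663274   74.08325127]
```

Request:
carry_out(
  rows=[0,0,0,0,0,0,0,0,0,0,0,0],
  gripper=5.18,
)

```text
time: 32.55
tcp_pos: [401.3, -149.5, 74.8]
tcp_rot: [[-0.099, -0.0, -0.995], [0.995, -0.0, -0.099], [-0.0, -1.0, 0.0]]
contact_force: [-2.6, -1.1, -1.5]
finger_gap: 0.607
```

```bash
python3 wt.py
```

```text
32.85 F [-0.81 -0.16 -0.98] T [-0.003  0.104  0.021] sd [0.022 0.025 0.034] gap 0.6087831539798264 [ 401.30333317 -149.49817358   74.87268547]
```

Request:
carry_out(
  rows=[0,-4,0,0,0,-4.5,0,0,0,-4.5,0,0],
)

```text
time: 33.15
tcp_pos: [402.5, -150.2, 121.0]
tcp_rot: [[-0.099, 0.003, -0.995], [0.995, -0.002, -0.099], [-0.002, -1.0, -0.003]]
contact_force: [-0.4, -0.3, -3.3]
finger_gap: 0.605
```

```bash
python3 wt.py; python3 ang.py | head -34
```

```text
33.45 F [-0.26 -0.06 -3.14] T [-0.016  0.07   0.01 ] sd [0.016 0.048 0.03 ] gap 0.6043830578247305 [ 400.35805958 -148.84390465  118.52979953]
0 [[220.4, 159.5], [217.4, 171.8], [214.3, 184.0], [213.1, 188.9]] tip z 130
20 [[221.0, 161.5], [218.7, 176.1], [216.5, 190.2], [215.6, 195.8]] tip z 84
40 [[221.7, 162.1], [220.5, 177.1], [219.2, 191.3], [218.8, 196.8]] tip z 44
50 [[222.2, 161.8], [221.4, 176.3], [220.7, 190.0], [220.5, 195.2]] tip z 27
60 [[222.6, 161.2], [222.4, 174.8], [222.2, 187.5], [222.2, 192.4]] tip z 14
70 [[223.1, 160.2], [223.4, 172.7], [223.7, 184.1], [223.9, 188.4]] tip z 4
80 [[223.5, 159.0], [224.4, 169.8], [225.2, 179.7], [225.5, 183.4]] tip z -2
90 [[223.9, 157.5], [225.3, 166.5], [226.5, 174.6], [227.0, 177.7]] tip z -4
160 183 175 152 124 117 130 141 141 136 135 139 145 149 153 157 159 161 161 159 157 156 152 148 142 133 129 131 139 142 143 144 145
162 173 152 124 115 128 140 144 141 138 135 140 144 150 154 157 158 160 160 159 157 155 151 146 140 134 132 136 142 143 144 143 142
164 152 121 111 126 139 145 143 141 136 136 141 146 149 152 153 155 155 156 15
[... 2139 characters left out ...]
98  98  99 106 121 133 138
198 105 110 117 123 121 109  99  96  94  94  95  96  95  96  95  94  95  94  94  95  95  96  96  95  96  96  98  96  97 103 113 128
200 121 120 116 112 105  97  95  94  95  95  94  94  94  95  95  96  95  95  95  94  95  93  95  95  95  94  95  95  95  96 107 128
202 132 129 124 116 110 105 100  97  95  96  94  93  94  94  93  93  94  94  93  93  94  93  94  94  94  94  96  95  95  97 109 138
204 134 132 130 126 124 118 107  97  94  95  94  95  93  93  93  95  94  94  94  95  93  95  95  96  94  94  95  95  95  98 105 132
206 134 134 131 129 125 124 116 106  99  94  94  92  94  94  94  94  94  93  95  93  92  92  94  94  96  95  95  95  95  97 105 130
cols from 206
```

Request:
carry_out(
  rows=[0,-5,0,0,0,-9,0,0,0,-9,0,0],
)

```text
time: 33.8
tcp_pos: [405.3, -151.9, 215.7]
tcp_rot: [[-0.099, 0.011, -0.995], [0.995, -0.007, -0.099], [-0.008, -1.0, -0.01]]
contact_force: [0.9, -0.4, -1.8]
finger_gap: 0.604
```

Request:
carry_out(
  rows=[0,0,0,0],
  gripper=4.9,
)

```text
time: 33.9
tcp_pos: [401.6, -149.7, 210.2]
tcp_rot: [[-0.099, 0.001, -0.995], [0.995, -0.001, -0.099], [-0.001, -1.0, -0.001]]
contact_force: [0.2, 0.4, -2.3]
finger_gap: 0.602
```

```bash
python3 wt.py; python3 ang.py | head -34
```

```text
34.2 F [-0.12 -0.08 -3.3 ] T [-0.001  0.069 -0.005] sd [0.015 0.031 0.022] gap 0.6033283744760415 [ 400.26859462 -148.83937036  208.05517525]
0 [[217.0, 138.6], [213.7, 151.3], [210.4, 163.8], [209.1, 168.8]] tip z 219
20 [[217.6, 140.8], [215.2, 156.2], [212.8, 171.0], [211.9, 176.9]] tip z 174
40 [[218.5, 141.6], [217.1, 157.6], [215.9, 172.8], [215.4, 178.6]] tip z 133
50 [[218.9, 141.4], [218.2, 157.1], [217.5, 171.7], [217.2, 177.3]] tip z 117
60 [[219.4, 140.9], [219.3, 155.7], [219.1, 169.3], [219.1, 174.6]] tip z 103
70 [[219.9, 140.0], [220.3, 153.5], [220.7, 165.9], [220.9, 170.6]] tip z 93
80 [[220.4, 138.7], [221.4, 150.7], [222.3, 161.5], [222.6, 165.6]] tip z 87
90 [[220.8, 137.2], [222.3, 147.2], [223.7, 156.3], [224.2, 159.7]] tip z 85
141 143 142 143 143 143 142 141 140 137 133 133 137 141 144 147 150 151 152 153 153 150 149 146 144 139 134 129 132 139 141 142 140
143 144 143 144 143 143 144 142 139 135 132 133 138 142 145 147 148 149 150 151 152 150 148 145 143 139 133 129 132 138 141 141 142
145 146 144 145 146 146 145 143 139 136 135 138 141 144 145 146 146 146 14
[... 2143 characters left out ...]
43 145 144 143 144 145 144
179 115 132 141 144 144 144 144 144 144 146 145 145 146 147 145 144 143 143 143 144 145 144 144 142 142 142 143 143 143 144 144 144
181 120 127 135 140 143 145 144 145 145 146 146 144 146 144 144 144 144 144 143 144 143 142 143 142 141 142 143 144 144 143 143 144
183 115 116 119 123 131 139 142 143 144 144 145 145 143 142 143 142 142 143 144 142 142 143 142 143 144 143 144 144 142 144 143 143
185 115 115 114 116 119 126 135 141 145 145 144 144 143 143 141 141 142 143 143 142 140 141 141 141 142 141 140 140 142 143 143 142
187 114 113 115 116 117 117 124 135 142 143 142 142 140 141 142 140 141 141 140 139 140 140 141 142 141 139 139 140 139 143 143 142
cols from 202
```

Request:
carry_out(
  rows=[1.5,-2,0,0,4,-4,0,0,7.5,-5.6,0,0,11,-5.6,0,0,14.5,-5.6,-1,0,18,-5.6,-2,0,21.5,-5.6,-4,0,25,-5.6,-5,0,28,-5.6,-6,0,29.8,-5.6,-7,0,30.3,-5.6,-7,0,30.3,-5.6,-7,0,30.3,-5.6,-7,0],
)

```text
time: 35.55
tcp_pos: [440.5, 158.3, 265.3]
tcp_rot: [[-0.099, -0.001, -0.995], [0.995, -0.001, -0.099], [-0.001, -1.0, 0.001]]
contact_force: [-0.7, -0.6, -2.9]
finger_gap: 0.6
```

```bash
python3 wt.py; python3 mv.py 590 160.5 265; python3 ang.py | head -34
```

```text
35.85 F [ 0.39 -0.28 -2.65] T [ 0.004  0.059 -0.016] sd [0.027 0.034 0.022] gap 0.6008039011201618 [440.9398047  158.38428135 265.88582183]
35.85 [440.9 158.4 265.9] F [-0.02  0.03 -2.89] T [-0.01  0.03 -0.06] gap 0.601
shift [ -1.25   0.09 -14.86] twist 0 jaw now 1.669
0 [[331.9, 158.2], [330.6, 172.5], [329.3, 186.7], [328.8, 192.4]] tip z 277
20 [[331.4, 160.5], [329.6, 177.4], [327.9, 193.9], [327.2, 200.3]] tip z 231
40 [[331.2, 161.1], [329.1, 178.6], [327.2, 195.0], [326.4, 201.3]] tip z 191
50 [[331.2, 160.9], [329.1, 177.7], [327.1, 193.4], [326.3, 199.4]] tip z 174
60 [[331.2, 160.1], [329.1, 175.9], [327.2, 190.5], [326.5, 196.1]] tip z 161
70 [[331.2, 159.1], [329.2, 173.4], [327.4, 186.5], [326.7, 191.5]] tip z 151
80 [[331.3, 157.6], [329.5, 170.1], [327.8, 181.5], [327.2, 185.7]] tip z 145
90 [[331.5, 155.9], [329.8, 166.3], [328.3, 175.6], [327.8, 179.1]] tip z 143
162 140 141 141 139 142 141 139 134 132 133 136 141 145 147 151 152 154 153 153 153 151 150 148 144 139 135 131 130 133 137 139 141
164 141 141 141 141 141 138 135 132 131 135 138 141 143 144 145 147 147 14
[... 2275 characters left out ...]
16 116 117 117 116 117 116
200  99  99  98  98  98  99  99  97  98  99  98  99  98  99  98  96  94  99 114 119 117 115 116 116 116 116 117 117 118 117 117 117
202  97  98  98  97  98  98  98  99  99  99 100  98  98  98  98  95  95  99 109 110 111 113 114 117 116 116 116 115 116 116 117 116
204  96  97  98  99  98  98  98  98  97  98  99  99  98  97  97  97  93  96  99 103 107 113 116 115 115 117 116 117 117 117 116 118
206  95  97  97 100  98  97  97  98  97  96  98  98  98  98  95  95  94  92  98 102 109 114 115 115 117 115 116 116 116 117 116 116
208  97  96  97  97  98  97  97  98  99  97  97  95  97  96  96  96  93  95 100 105 110 113 115 116 115 116 116 117 117 117 118 117
cols from 313
```

Request:
carry_out(
  rows=[-0.4,0,-3,0,-0.8,0,-6.5,0,-1.2,0,-10,0,-1.6,0,-13,0,-1.9,0,-14.7,0,-1.9,0,-15.1,0,-1.9,0,-15.1,0,-1.9,0,-15.1,0,-1.9,0,-15.1,0],
)

```text
time: 36.8
tcp_pos: [592.1, 155.2, 265.9]
tcp_rot: [[-0.099, -0.001, -0.995], [0.995, 0.0, -0.099], [0.0, -1.0, 0.001]]
contact_force: [0.5, 0.9, -2.1]
finger_gap: 0.603
```

```bash
python3 wt.py; python3 - <<'E'
from look import *
from station import robot
x,y,z=robot.state()['tcp_pos']
t=cams.snapshot('top');s=cams.snapshot('scene')
print('port top',proj(t,[645.8,160.3,135]),'scene',proj(s,[645.8,160.3,135]))
ax=np.array([.995,.099,0])
for dg,g,h in((137,64,15),(134,64,11)):
    a=np.radians(g);L=lambda d:np.array([x,y,z+h])+ax*(dg-d)*np.cos(a)-[0,0,(dg-d)*np.sin(a)]
    print(proj(s,[L(57),L(16),L(0)]).round(1).tolist(),proj(t,[L(57),L(16),L(0)]).round(1).tolist(),L(0))
b=cv2.cvtColor(s['frame'],cv2.COLOR_RGB2GRAY)
for r in range(220,272,2):print(r,' '.join(f'{q:3d}' for q in b[r,298:334]))
E
```

```text
37.1 F [ 0.46  0.15 -3.48] T [-0.037  0.046  0.012] sd [0.031 0.036 0.043] gap 0.6008154393293936 [592.82117713 155.12876805 265.98424435]
port top [[236.36935965 161.35788383]] scene [[313.83304414 246.87118127]]
[[316.7, 225.7], [314.9, 239.7], [314.3, 245.0]] [[231.2, 162.3], [233.5, 157.6], [234.4, 155.9]] [652.57774001 161.07439592 157.84946   ]
[[316.7, 225.5], [314.9, 239.5], [314.3, 244.8]] [[231.4, 163.1], [233.7, 158.4], [234.5, 156.6]] [651.26920213 160.94419969 156.54584214]
220 144 143 142 142 141 139 128 123 125 131 133 137 141 144 147 150 152 152 151 150 148 147 146 143 140 137 134 130 126 121 118 116 112 122 140 162
222 142 142 141 143 142 135 128 124 125 127 133 137 140 143 146 147 148 148 148 149 149 148 145 145 142 137 136 132 129 126 121 115 109 112 136 165
224 143 144 142 143 142 138 129 124 125 128 132 134 138 139 143 143 144 147 152 152 153 150 148 148 146 143 139 132 128 123 121 116 107 109 134 161
226 142 143 142 143 142 140 134 128 128 127 132 136 138 141 142 140 142 144 146 145 143 143 141 140 138 135 131 129 123 122 121 118 108 100 109 122
228 144 142 142 
[... 2539 characters left out ...]
 101  94  93  92  90  87  88  88  94  97 104 109 112 111 110 109 104 102 101  98  95  95  96  95  99 103 104
264 109 112 115 114 115 116 117 117 117 115 113 111 110 105  99  97  98 100 105 114 119 120 119 118 117 115 114 113 111 110 108 107 104 102 100  98
266 100  99  99 101 101 103 106 108 111 112 114 114 115 116 115 114 113 114 118 121 122 121 121 121 122 120 120 119 117 118 116 116 114 113 112 110
268 103 106 106  99  95  93  92  93  95  97 101 103 105 108 109 111 113 114 117 116 119 119 120 121 121 121 121 121 123 122 121 121 119 121 119 117
270  98  98  99  98  97  96  94  95  94  93  91  93  93  94  95  97 100 102 104 107 108 110 112 115 115 114 118 117 118 120 120 122 122 121 121 121
```

Request:
carry_out(
  rows=[0,0.8,0,0,0,1.6,0,0,0,2.2,0,0,0,2.6,0,0,0,3,0,0,0,3.2,0,0,0,3.2,0,0],
)

```text
time: 37.9
tcp_pos: [593.0, 155.0, 233.4]
tcp_rot: [[-0.099, -0.001, -0.995], [0.995, -0.0, -0.099], [-0.0, -1.0, 0.001]]
contact_force: [0.5, 0.2, -3.9]
finger_gap: 0.602
```

```bash
python3 wt.py
```

```text
38.2 F [ 0.29  0.15 -2.66] T [-0.048  0.031 -0.   ] sd [0.039 0.041 0.03 ] gap 0.6006644115619905 [593.28471309 155.09648673 234.17422277]
```

Request:
carry_out(
  rows=[0,0.2,-0.4,0,0,0.4,-0.8,0,0,0.6,-1.2,0,0,0.6,-1.2,0],
)

```text
time: 38.6
tcp_pos: [605.9, 155.7, 227.1]
tcp_rot: [[-0.098, 0.001, -0.995], [0.995, -0.001, -0.098], [-0.001, -1.0, -0.001]]
contact_force: [0.5, -2.4, -3.5]
finger_gap: 0.604
```

```bash
python3 wt.py
```

```text
38.9 F [ 1.46 -2.61 -4.08] T [-0.684 -0.287 -0.188] sd [0.094 0.03  0.028] gap 0.6027533963644717 [605.33468678 155.80841819 227.82622436]
```

Request:
carry_out(
  rows=[-0.3,-0.2,0,0,-0.3,-0.2,-0.3,0,-0.3,-0.2,-0.3,0],
)

```text
time: 39.2
tcp_pos: [608.6, 154.1, 230.3]
tcp_rot: [[-0.099, 0.001, -0.995], [0.995, 0.001, -0.099], [0.001, -1.0, -0.001]]
contact_force: [-0.3, -0.7, -2.9]
finger_gap: 0.604
```

```bash
python3 wt.py
```

```text
39.5 F [ 0.03  0.28 -3.25] T [ 0.004  0.049 -0.024] sd [0.033 0.016 0.02 ] gap 0.5994468910710266 [608.14290929 153.73597111 229.71606686]
```

Request:
carry_out(
  rows=[0,0,-0.4,0,0,0,-0.8,0,0,0,-1,0,0,0,-1,0],
)

```text
time: 39.9
tcp_pos: [618.7, 154.5, 229.7]
tcp_rot: [[-0.099, 0.0, -0.995], [0.995, 0.0, -0.099], [0.0, -1.0, -0.0]]
contact_force: [0.0, -0.2, -3.3]
finger_gap: 0.598
```

```bash
python3 wt.py
```

```text
40.2 F [ 0.27 -0.16 -2.66] T [0.001 0.066 0.006] sd [0.032 0.021 0.041] gap 0.6035093897173683 [618.13473168 154.54359064 229.76560557]
```

```bash
cat > blk.py <<'E'
from look import *
from station import robot
x,y,z=robot.state()['tcp_pos'];s=cams.snapshot('scene');R=robot.state()['tcp_rot'];ax=-R[:,2]
for g in(60,70,80,90):
    a=np.radians(g);L=lambda d:np.array([x,y,z+15])+ax*(137-d)*np.cos(a)-[0,0,(137-d)*np.sin(a)]
    print(g,proj(s,[L(150),L(77),L(57),L(16),L(0)]).round(1).tolist(),L(0).round(0))
b=cv2.cvtColor(s['frame'],cv2.COLOR_RGB2GRAY)
for r in range(218,266,2):print(r,' '.join(f'{q:3d}' for q in b[r,298:334]))
E
python3 blk.py
```

```text
60 [[317.5, 209.2], [314.1, 236.2], [313.3, 243.4], [311.5, 257.6], [310.9, 263.0]] [686. 161. 126.]
70 [[317.4, 209.7], [314.4, 233.7], [313.6, 239.9], [312.0, 252.2], [311.4, 256.9]] [665. 159. 116.]
80 [[317.3, 210.4], [314.7, 230.5], [314.0, 235.7], [312.6, 245.9], [312.1, 249.8]] [642. 157. 110.]
90 [[317.3, 211.2], [315.0, 227.0], [314.5, 231.0], [313.4, 238.9], [312.9, 241.9]] [618. 155. 108.]
218 131 107  75  65  74  81  87 106 123 132 136 140 144 147 150 153 154 156 156 156 155 153 152 148 145 141 136 130 115  91  76  74  65  49  62 108
220 141 134 124 113 101  91  90 109 126 133 137 141 145 150 151 153 154 156 157 155 154 153 151 146 144 140 135 127 111  88  79  79  63  53  84 135
222 144 142 140 136 129 119 116 121 128 133 139 143 146 149 152 156 154 156 156 155 154 152 149 147 143 138 133 122 102  84  83  85  77  84 120 156
224 143 142 142 143 141 140 135 133 133 135 140 142 146 150 151 155 155 155 156 154 154 152 149 144 143 136 130 122 108 101 103 105 105 120 151 172
226 142 143 141 141 142 140 135 133 133 136 140 144 149 150 152 154 155 156 156 154 153 151 147 145 140 
[... 2155 characters left out ...]
  24  22  21  21  19  16  19  20  17  22  34  56  79  92  96  96  96  97  96  95  97  95  95  96 100 101  99
258 164 162 154 134 122 116 111  96  72  47  32  26  23  26  21  22  24  22  28  47  67  81  88  92  93  93  95  95  95  96  98 105 112 115 111 105
260 151 146 136 127 121 121 121 116 104  88  77  72  72  67  61  57  55  60  65  78  90  95  97  95  94  90  91  91  92  91  96 106 110 111 107  98
262 132 130 127 123 121 122 121 119 110 102 100 103 106 103  97  91  91  93  95 103 108 111 111 109 108 106 103  99  97  94  95  93  95  98 103 105
264 110 112 112 113 113 116 118 118 118 116 115 114 113 110 104  99  96  99 104 113 119 120 118 117 116 114 115 113 112 110 107 106 104 103 100  97
```

Request:
carry_out(
  rows=[0,-2,0,0,0,-4,0,0,0,-4.5,1,0,0.3,-4.5,2.5,0,0.3,-4.5,3.2,0,0.3,-4,3.2,0,0.3,-3,3.2,0,0.3,-2,3.2,0,0.3,-1,3.2,0,0.3,-0.3,3.2,0,0.3,0,3.2,0,0.3,0.2,3.2,0,0.3,0.2,3.2,0],
)

```text
time: 41.55
tcp_pos: [586.2, 154.3, 227.6]
tcp_rot: [[-0.099, -0.0, -0.995], [0.995, -0.0, -0.099], [-0.0, -1.0, 0.0]]
contact_force: [-0.0, -0.6, -2.9]
finger_gap: 0.601
```

```bash
python3 wt.py; python3 blk.py
```

```text
41.85 F [ 0.03  0.01 -2.57] T [ 0.004  0.057 -0.026] sd [0.025 0.047 0.028] gap 0.6004688037665171 [586.37946891 154.36960378 228.31724626]
60 [[319.9, 198.2], [316.5, 225.2], [315.6, 232.3], [313.9, 246.5], [313.2, 251.9]] [655. 161. 125.]
70 [[319.8, 198.8], [316.7, 222.7], [315.9, 229.0], [314.3, 241.4], [313.7, 246.1]] [633. 159. 115.]
80 [[319.8, 199.4], [317.0, 219.7], [316.3, 225.0], [314.9, 235.3], [314.4, 239.2]] [610. 157. 108.]
90 [[319.7, 200.2], [317.4, 216.3], [316.8, 220.4], [315.6, 228.5], [315.2, 231.6]] [586. 154. 106.]
218 142 143 142 143 143 144 144 141 136 132 131 135 139 143 144 147 148 150 150 150 151 150 150 148 146 143 140 135 128 129 131 129 121 126 142 163
220 142 142 141 141 142 143 141 138 132 132 134 137 141 142 144 144 144 145 145 144 144 143 143 141 139 138 134 131 128 129 134 131 122 127 143 163
222 143 142 142 143 141 140 131 124 123 129 134 138 141 143 143 144 144 145 144 144 143 141 140 139 137 133 130 128 125 128 132 129 119 122 144 166
224 143 142 144 142 141 136 127 122 126 130 135 141 143 146 147 146 145 146 145 145 143 142 140 138 135 133 129 
[... 2295 characters left out ...]
  88  91  96 103 107 109 111 110 110 109 105 103 100  99  97  96  97  96  96  95  96  95  95  97 100 100  98
258 165 165 160 146 127 117 115 110 100  89  81  78  79  80  80  82  82  82  79  79  82  84  87  92  93  94  95  96  96  97  98 106 113 113 109 103
260 151 152 149 136 125 122 121 118 108  96  92  86  83  80  77  77  76  78  79  84  92  96  97  94  93  91  91  91  90  91  95 106 111 111 106  97
262 131 135 134 127 123 122 122 118 108  99  95  93  92  90  88  87  91  94  97 102 109 111 110 110 108 104 102  99  97  94  93  95  96 100 102 105
264 110 112 112 113 114 115 117 117 117 116 113 111 109 104  97  97  97 100 104 112 117 119 118 117 115 116 113 113 112 110 107 106 103 101 100  97
```

Request:
carry_out(
  rows=[0,0,-0.3,0,0,0.1,-0.6,0,0,0.1,-1,0,0,0.1,-1,0],
)

```text
time: 42.3
tcp_pos: [596.6, 155.2, 226.7]
tcp_rot: [[-0.099, 0.0, -0.995], [0.995, -0.0, -0.099], [-0.0, -1.0, -0.0]]
contact_force: [-0.1, -0.2, -2.7]
finger_gap: 0.604
```

Request:
carry_out(
  rows=[0,0.1,-0.3,0,0,0.1,-0.6,0,0,0.1,-0.8,0,0,0.1,-0.8,0],
)

```text
time: 42.7
tcp_pos: [605.2, 155.6, 225.8]
tcp_rot: [[-0.099, 0.002, -0.995], [0.995, -0.001, -0.099], [-0.001, -1.0, -0.002]]
contact_force: [1.7, -2.6, -5.4]
finger_gap: 0.599
```

```bash
python3 wt.py
```

```text
43.0 F [ 2.39 -3.15 -4.  ] T [-0.75  -0.479 -0.21 ] sd [0.084 0.08  0.025] gap 0.5986679887250356 [604.7190404  155.6264677  226.01003503]
```

```bash
python3 blk.py; python3 - <<'E'
import numpy as np,cv2
b=cv2.cvtColor(np.load('scene1.npz')['frame'],cv2.COLOR_RGB2GRAY)
print('empty')
for r in range(232,266,2):print(r,' '.join(f'{q:3d}' for q in b[r,298:334]))
E
```

```text
60 [[318.9, 205.4], [315.5, 232.3], [314.7, 239.3], [312.9, 253.5], [312.2, 258.9]] [673. 162. 122.]
70 [[318.8, 205.9], [315.8, 229.7], [315.0, 235.9], [313.4, 248.3], [312.8, 252.9]] [651. 160. 112.]
80 [[318.8, 206.5], [316.1, 226.7], [315.4, 231.9], [314.0, 242.1], [313.5, 245.9]] [628. 158. 106.]
90 [[318.7, 207.3], [316.4, 223.2], [315.8, 227.2], [314.7, 235.2], [314.3, 238.2]] [605. 156. 104.]
218 144 143 142 142 139 133 123 116 120 127 131 137 141 145 149 151 152 155 156 155 156 153 153 152 149 144 140 135 126 113  90  81  83  75  74 101
220 144 144 141 141 143 142 141 137 132 130 134 138 143 146 150 152 153 155 157 157 155 154 152 150 147 143 138 133 126 114 103  98 102 112 132 154
222 143 142 141 141 144 143 142 136 133 131 134 139 143 146 150 152 155 156 157 156 155 153 152 150 146 141 138 132 127 128 130 126 117 125 148 168
224 142 142 142 142 142 142 140 138 132 132 135 139 143 146 150 151 153 154 153 153 154 152 150 149 145 141 136 131 129 132 135 129 119 126 153 171
226 142 142 142 142 142 141 140 136 135 134 137 140 142 145 145 147 147 148 147 147 146 146 146 142 141 
[... 4677 characters left out ...]
 115 124 140 153 164 170 174 175 172 162 154 151 149 146 141 136 120 105  99  96  98  97  97  99 100 101 101
258 167 169 171 174 175 178 176 165 139 106  87  85  88  96 102 105 107 106 102 100 106 123 135 140 140 131 115 104 100  99  99 107 113 117 114 107
260 153 157 158 160 163 166 167 158 133 107  94  88  84  80  80  78  78  79  84 101 132 152 160 158 155 147 136 124 116 109 109 113 120 128 138 137
262 133 137 140 145 148 150 151 146 128 109  98  93  93  93  89  89  91  96 101 122 153 172 176 177 175 173 168 165 160 155 150 145 141 146 161 169
264 111 116 120 122 126 129 133 133 127 120 116 114 111 105  99  98  99 101 108 124 145 162 170 174 177 176 176 176 176 176 176 174 172 169 166 166
```

Request:
carry_out(
  rows=[0,-1.5,0,0,0,-2,1,0,0,-2,2.1,0,0,-1.5,2.1,0,0,-0.5,2.1,0,0,0.3,2.1,0,0,0.9,2.1,0,0,1.3,2.1,0,0,1.3,2.1,0],
)

```text
time: 43.95
tcp_pos: [583.9, 154.6, 212.2]
tcp_rot: [[-0.099, 0.002, -0.995], [0.995, 0.001, -0.099], [0.001, -1.0, -0.002]]
contact_force: [3.8, 2.0, -3.4]
finger_gap: 0.599
```

```bash
python3 wt.py; python3 blk.py | sed -n '18,30p'
```

```text
44.25 F [ 3.15  2.62 -2.87] T [ 0.593 -0.665  0.119] sd [0.059 0.046 0.022] gap 0.6006255640953507 [583.45327659 154.1886578  212.90097078]
244 141 140 134 118 105 105 105  97  79  53  29  19  22  19  21  22  19  18  17  20  17  21  20  43  74  95 101  99  97  97  95  95  95  94  94  94
246 140 137 128 112 103 104 103  92  79  57  35  22  19  19  20  18  22  20  22  21  17  22  32  55  80  96 103 102  99  95  95  94  93  95  94  92
248 139 136 124 109 103 104 100  88  79  63  44  28  22  16  20  20  21  20  21  18  20  33  54  75  87  99 105 102  97  96  95  95  95  94  94  95
250 138 134 121 104 100 104 103  95  88  80  72  59  46  39  33  30  27  25  28  33  37  52  72  83  91  99  96  86  76  79  84  90  91  93  95  95
252 146 140 126 112 100  98  98 102 101 101 104 104  98  90  84  80  75  72  78  82  84  82  84  92  97  96  80  55  39  35  39  44  53  68  85  92
254 166 163 155 135 112  96  92  92 100 104 109 111 109 105 108 108 104 102 108 112 109 102 101 101 102  97  91  86  80  72  66  59  55  66  84  94
256 174 174 164 141 118 108 104  98  91  87  90  98 101 103 107 107 105 104 105 105 104 100  99  97  95  97  96  96  96  95  95  95  97 100 101 100
258 165 165 157 141 125 117 115 109  99  89  81  79  79  80  81  82  82  81  80  80  82  84  90  92  94  94  95  97  97  96  98 105 113 113 109 103
260 151 152 148 135 125 122 119 116 108  98  90  85  82  81  79  76  78  79  81  84  91  95  95  95  91  91  90  91  90  91  95 105 111 112 107  98
262 131 136 134 129 123 122 121 118 109 101  95  93  93  90  88  87  91  93  96 105 111 111 111 110 107 105 103 100  97  93  93  95  97  98 103 104
264 110 112 113 114 114 116 117 117 116 115 113 111 109 105  97  96  96  99 104 112 117 119 118 116 116 114 114 113 111 110 108 107 104 102 100  98
```

Request:
carry_out(
  rows=[0.1,0,-0.4,0,0.2,0,-0.8,0,0.2,0,-1.0,0,0.2,0,-1.0,0],
)

```text
time: 44.7
tcp_pos: [591.7, 155.7, 212.0]
tcp_rot: [[-0.098, -0.004, -0.995], [0.995, -0.003, -0.098], [-0.003, -1.0, 0.005]]
contact_force: [-3.3, -3.7, -0.4]
finger_gap: 0.599
```

Request:
carry_out(
  rows=[0,0.1,-0.3,0,0,0.1,-0.6,0,0,0.1,-0.8,0,0,0.1,-0.8,0],
)

```text
time: 45.1
tcp_pos: [599.6, 155.4, 212.1]
tcp_rot: [[-0.098, -0.004, -0.995], [0.995, -0.005, -0.098], [-0.005, -1.0, 0.004]]
contact_force: [-6.2, -6.5, 3.1]
finger_gap: 0.602
```

```bash
python3 wt.py; python3 blk.py | sed -n '12,30p'
```

```text
45.4 F [-5.1  -5.67  2.87] T [-1.512  1.107 -0.425] sd [0.044 0.043 0.027] gap 0.6011916109280476 [599.72515443 155.31479614 211.95641508]
232 143 144 142 138 131 125 124 128 133 138 141 144 145 145 146 145 145 143 144 142 140 138 136 134 132 128 123 121 122 129 133 130 117 104  95  93
234 143 142 141 136 128 123 124 129 135 138 139 142 145 148 149 149 150 148 147 146 144 140 138 134 130 127 125 121 121 125 132 132 123 107  97  95
236 141 141 142 135 127 122 124 128 131 136 140 142 144 145 148 148 149 148 146 144 141 141 139 137 135 130 127 123 123 127 131 132 126 118 108 108
238 140 141 140 133 122 119 123 128 131 135 137 139 141 141 144 146 147 145 144 143 141 139 137 134 131 127 122 120 117 111 107 108 114 117 111 114
240 142 141 135 121 109 102 102 110 123 131 136 140 139 140 141 142 142 140 140 139 137 136 133 129 126 123 117 114 107 100  95  96  95  95  94  94
242 142 140 132 115 102  92  79  66  72  89 104 112 118 124 129 133 135 133 133 131 130 125 122 119 112 109 106 101  97  95  94  95  94  93  93  95
244 140 138 128 112 103 101  90  64  37  27  32  40  49  58  67  72  73  
[... 854 characters left out ...]
  87  89  92  94  93  89  85  81  81  87  93  99  99  98  95  97  96  96  96  98  96  94  96  97  99 100  98
258 164 166 160 145 129 119 114 109 100  88  84  87  90  90  87  85  82  83  79  80  82  84  90  91  94  94  94  96  95  96  98 105 112 115 111 103
260 151 153 149 135 125 122 119 118 109  97  91  91  93  93  88  82  79  79  81  86  92  95  95  94  93  91  90  90  91  92  96 106 112 112 107  97
262 131 134 133 128 123 123 120 118 110 101  97  92  91  89  88  89  90  93  96 103 109 112 112 110 108 106 102 101  97  96  93  93  95  98 103 104
264 109 112 114 114 114 116 117 117 116 115 113 112 109 104  98  96  97  99 104 113 117 119 119 119 116 115 114 112 112 110 108 106 105 101 101  98
```

Request:
carry_out(
  rows=[-0.2,-2,0.5,0,-0.5,-5,2,0,-0.5,-5,6,0,-0.5,-5,9,0,-0.5,-5,9,0,-0.5,-5,9,0],
)

```text
time: 46.05
tcp_pos: [511.7, 144.1, 261.7]
tcp_rot: [[-0.099, 0.001, -0.995], [0.995, 0.0, -0.099], [0.0, -1.0, -0.001]]
contact_force: [0.5, 0.0, -1.9]
finger_gap: 0.596
```

Request:
carry_out(
  rows=[0,0,0,0,0,0,0,0,0,-3.5,-4.5,0,0,-3.5,-4.5,0,0,-3.5,-4.5,0],
  gripper=5.18,
)

```text
time: 46.55
tcp_pos: [558.9, 148.4, 298.2]
tcp_rot: [[-0.099, 0.004, -0.995], [0.995, 0.0, -0.099], [0.0, -1.0, -0.004]]
contact_force: [-0.0, -0.2, -3.0]
finger_gap: 0.604
```

```bash
python3 wt.py; python3 - <<'E'
from look import *
from station import robot
from scipy.optimize import least_squares
st=robot.state();x,y,z=st['tcp_pos'];ax=-np.array(st['tcp_rot'])[:,2];s=cams.snapshot('scene');b=cv2.cvtColor(s['frame'],cv2.COLOR_RGB2GRAY)
u,v=proj(s,np.array([x,y,z+15])+ax*50-[0,0,85])[0].astype(int);print(u,v)
for r in range(v-14,v+26,2):print(r,' '.join(f'{q:3d}' for q in b[r,u-15:u+16]))
for g in(50,60,70,80,90):
    a=np.radians(g);L=lambda d:np.array([x,y,z+15])+ax*(130-d)*np.cos(a)-[0,0,(130-d)*np.sin(a)]
    print(g,proj(s,[L(57),L(16),L(0)])[:,1].round(1).tolist())
E
```

```text
46.85 F [-0.42  0.14 -3.19] T [-0.     0.024  0.   ] sd [0.023 0.022 0.018] gap 0.6032872975233491 [555.92237449 148.42136758 296.32519835]
316 213
199 141 141 142 139 135 127 124 123 125 129 134 139 145 147 149 149 150 148 149 147 147 146 145 144 142 138 132 126 123 139 166
201 142 142 142 142 141 137 130 125 123 126 128 132 133 135 136 139 139 139 140 139 139 136 134 132 129 126 121 118 117 139 170
203 143 143 142 143 142 141 133 118 107 113 119 127 129 131 131 131 131 133 132 132 131 128 125 123 122 120 120 120 120 130 151
205 143 142 143 143 144 143 134 112  80  61  69  84  98 103 114 121 124 124 123 125 123 119 111 104 101 109 122 132 131 125 138
207 142 144 144 145 146 143 140 125  93  53  25  25  31  40  49  59  64  66  65  64  63  60  54  52  72 105 128 137 133 127 138
209 143 143 143 144 145 142 141 132 106  67  33  18  16  18  20  16  19  17  20  18  18  19  34  67 103 128 139 140 135 128 140
211 142 143 143 144 143 143 141 138 118  84  45  22  17  16  16  19  17  19  18  16  16  31  66 103 128 139 140 139 132 120 124
213 142 145 146 145 145 144 143 141 129 101  65  35  22 
[... 1032 characters left out ...]
 95  96  95  95  96  96  95  96  94  93  94  94  94  93  91  88
231 134 118 103  99  98  98  98  99  99  98  97  95  96  95  94  95  95  97  95  96  95  96  96  95  94  95  94  94  92  90  92
233 133 116 101  99  99  99  98  98  97  97  97  96  96  96  96  95  96  95  96  95  96  96  96  96  96  96  95  94  93  93  93
235 135 116 104  98  99  99  97  97  96  96  96  97  97  96  96  96  95  96  97  96  95  94  96  96  94  94  95  94  94  92  91
237 134 118 104  97  98  97  97  97  97  99 102 101 102 102 103 101 101  98  98  97  95  95  94  94  93  94  93  94  93  93  95
50 [206.0, 222.7, 229.1]
60 [203.9, 219.2, 225.0]
70 [201.1, 214.6, 219.7]
80 [197.5, 209.0, 213.3]
90 [193.3, 202.6, 206.0]
```

Request:
carry_out(
  rows=[0.1,0.5,-1,0,0.1,1.5,-3,0,0.2,2.5,-4.5,0,0.2,3,-5.5,0,0.2,3.3,-6,0,0.2,4.3,-6,0,0.2,5.3,-6,0,0.2,6.2,-6,0,0.2,6.8,-6,0,0.2,7.1,-6,0,0.2,7.1,-6,0],
  gripper=5.1,
)

```text
time: 48.0
tcp_pos: [616.0, 156.5, 225.6]
tcp_rot: [[-0.099, 0.0, -0.995], [0.995, 0.0, -0.099], [0.0, -1.0, -0.0]]
contact_force: [1.4, 0.6, -3.1]
finger_gap: 0.6
```

```bash
python3 wt.py; python3 blk.py | sed -n '10,30p'
```

```text
48.3 F [ 0.7   0.47 -3.15] T [ 0.155 -0.147  0.042] sd [0.023 0.012 0.031] gap 0.6035988357137746 [616.24172725 156.36879716 226.18920985]
228 144 142 142 142 139 134 126 126 129 135 138 139 141 142 143 144 143 144 142 142 141 139 138 137 136 134 131 125 126 131 135 130 113  97  89  87
230 143 143 143 141 138 133 129 128 131 134 137 141 140 142 143 143 144 143 144 143 141 140 138 136 135 133 129 126 122 125 130 128 115  99  89  87
232 143 142 143 138 131 127 130 133 134 136 137 139 140 143 144 143 144 144 142 143 141 140 137 135 134 130 128 126 125 126 131 129 118 104  96  94
234 142 143 142 137 129 121 122 130 137 140 140 140 140 142 142 144 144 143 142 142 140 139 136 134 132 130 132 130 130 128 133 131 123 109  97  94
236 141 142 141 139 131 123 120 124 128 134 139 142 145 146 146 146 146 145 145 144 144 142 140 139 139 136 130 125 124 127 133 135 129 118 110 111
238 141 142 141 135 122 112 117 122 126 129 130 133 136 139 143 146 147 149 147 146 145 142 139 135 130 125 119 119 120 127 133 137 137 137 133 134
240 143 141 136 122 106 101 102 105 111 119 127 131 131 131 134 135 133 1
[... 1150 characters left out ...]
  87  91  98 101 102 105 102 104 105 107 107 105 101  99  97  97  96  97  95  96  95  96  96  96  99 100  99
258 164 165 159 141 124 117 116 110  99  89  82  77  80  80  81  82  81  81  81  81  81  86  89  93  93  94  95  95  96  97  98 105 113 114 109 104
260 150 153 149 137 125 122 120 117 108  97  91  86  83  81  79  77  79  79  80  87  93  95  97  96  92  91  90  90  91  92  96 105 111 112 106  97
262 132 135 133 127 124 123 122 119 108 100  95  94  92  91  88  89  90  93  98 103 110 112 109 110 108 106 101 100  97  95  94  94  96  98 102 104
264 109 112 113 113 114 117 118 117 117 115 113 111 109 103  99  95  96  99 104 113 118 120 119 119 116 115 114 114 111 111 109 106 104 102 100  99
```

Request:
carry_out(
  rows=[0.1,0,-0.4,0,0.1,0.1,-0.8,0,0.1,0.2,-1.0,0,0.1,0.2,-1.0,0],
)

```text
time: 48.75
tcp_pos: [625.8, 157.8, 223.2]
tcp_rot: [[-0.099, -0.002, -0.995], [0.995, -0.001, -0.099], [-0.001, -1.0, 0.002]]
contact_force: [-0.6, 0.0, -2.3]
finger_gap: 0.598
```

```bash
python3 wt.py
```

```text
49.05 F [-0.66 -1.38 -3.25] T [-0.352  0.198 -0.045] sd [0.014 0.055 0.027] gap 0.600585764973994 [625.6574976  158.04474714 223.49683824]
```

Request:
carry_out(
  rows=[0,0.2,-0.4,0,0,0.4,-0.8,0,0,0.6,-1.1,0,0,0.6,-1.1,0],
)

```text
time: 49.45
tcp_pos: [638.1, 160.0, 217.6]
tcp_rot: [[-0.099, 0.002, -0.995], [0.995, 0.001, -0.099], [0.001, -1.0, -0.003]]
contact_force: [0.7, 0.4, -0.3]
finger_gap: 0.599
```

```bash
python3 wt.py
```

```text
49.75 F [ 0.86  0.25 -1.58] T [ 0.012 -0.18  -0.008] sd [0.038 0.071 0.014] gap 0.5939750416224329 [637.25710236 159.76908824 217.82072177]
```

```bash
python3 wt.py; python3 blk.py | sed -n '1,30p'
```

```text
Traceback (most recent call last):
  File "wt.py", line 6, in <module>
    cams.snapshot('scene');s=robot.state();F.append(s['contact_force']);T.append(s['wrist_torque'])
    ~~~~~~~~~~~~~^^^^^^^^^
ValueError: 200 camera calls are used up
Traceback (most recent call last):
  File "blk.py", line 3, in <module>
    x,y,z=robot.state()['tcp_pos'];s=cams.snapshot('scene');R=robot.state()['tcp_rot'];ax=-R[:,2]
                                     ~~~~~~~~~~~~~^^^^^^^^^
ValueError: 200 camera calls are used up
```

Request:
carry_out(
  rows=[0,0,0,0,0,0,0,0],
  gripper=4.9,
)

```text
time: 50.2
tcp_pos: [636.6, 159.6, 218.0]
tcp_rot: [[-0.099, -0.001, -0.995], [0.995, 0.0, -0.099], [0.0, -1.0, 0.001]]
contact_force: [0.4, 1.2, -0.3]
finger_gap: 0.584
```

Request:
carry_out(
  rows=[0,0,-0.4,0,0,0,-0.8,0,0,0,-1.2,0,0,0,-1.6,0,0,0,-2,0,0,0,-2,0],
)

```text
time: 50.8
tcp_pos: [657.5, 161.4, 217.3]
tcp_rot: [[-0.099, 0.0, -0.995], [0.995, 0.0, -0.099], [0.0, -1.0, -0.0]]
contact_force: [-0.6, 0.1, -2.9]
finger_gap: 0.572
```

Request:
carry_out(
  rows=[0,0,-0.4,0,0,0,-0.8,0,0,0,-1.2,0,0,0,-1.6,0,0,0,-2,0,0,0,-2,0,0,0,-2,0],
)

```text
time: 51.5
tcp_pos: [676.9, 163.3, 218.2]
tcp_rot: [[-0.099, 0.001, -0.995], [0.995, 0.0, -0.099], [-0.0, -1.0, -0.001]]
contact_force: [-0.4, 0.2, 0.4]
finger_gap: 0.575
```

```bash
python3 mv.py
```

```text
51.5 [676.9 163.3 218.2] F [-0.35  0.15  0.35] T [ 0.03 -0.03 -0.01] gap 0.575
```

Request:
carry_out(
  rows=[0,-3,0,0,0,-6.5,0,0,0,-8.5,0,0,0,-8.5,1,0,0,-8.5,2.2,0,0,-8.5,3.1,0,0,-8.5,3.1,0,0,-8.5,3.1,0,0,-8.5,3.1,0],
  gripper=0,
)

```text
time: 52.4
tcp_pos: [646.1, 160.3, 302.6]
tcp_rot: [[-0.099, 0.0, -0.995], [0.995, -0.0, -0.099], [-0.0, -1.0, -0.0]]
contact_force: [0.1, -0.8, 0.5]
finger_gap: -0.001
```

Request:
carry_out(
  rows=[0,1,0,0,0,1.6,0,0,0,2.0,0,0,0,2.4,0,0,0,2.6,0,0,0,2.6,0,0],
)

```text
time: 53.0
tcp_pos: [645.6, 160.3, 276.3]
tcp_rot: [[-0.099, -0.001, -0.995], [0.995, -0.0, -0.099], [-0.0, -1.0, 0.001]]
contact_force: [-0.3, 0.2, 0.2]
finger_gap: -0.002
```

Request:
carry_out(
  rows=[0,0.2,0,0,0,0.4,0,0,0,0.5,0,0,0,0.6,0,0,0,0.6,0,0],
)

```text
time: 53.5
tcp_pos: [646.2, 160.3, 271.8]
tcp_rot: [[-0.099, 0.002, -0.995], [0.995, 0.0, -0.099], [-0.0, -1.0, -0.002]]
contact_force: [-0.2, 0.3, 4.4]
finger_gap: -0.0
```

Request:
carry_out(
  rows=[0,0.2,0,0,0,0.3,0,0,0,0.4,0,0,0,0.4,0,0],
)

```text
time: 53.9
tcp_pos: [648.1, 160.7, 271.2]
tcp_rot: [[-0.099, 0.009, -0.995], [0.995, 0.001, -0.099], [0.0, -1.0, -0.009]]
contact_force: [2.1, 0.1, 10.1]
finger_gap: 0.003
```

Request:
carry_out(
  rows=[0,-0.3,0,0,0,-0.8,0,0,0,-2,0,0,0,-5,0,0,0,-8,0,0,0,-8,3,0,0,-8,6,0,0,-8,6,0,0,-8,6,0,0,-8,6,0],
)

```text
time: 54.9
tcp_pos: [586.9, 154.4, 347.0]
tcp_rot: [[-0.099, 0.001, -0.995], [0.995, 0.0, -0.099], [-0.0, -1.0, -0.001]]
contact_force: [-0.4, -0.3, -0.1]
finger_gap: 0.0
```

```bash
python3 mv.py; python3 -c "
from station import robot
print(robot.sign_off())"
```

```text
54.9 [586.9 154.4 347. ] F [-0.35 -0.27 -0.08] T [ 0.01 -0.01  0.02] gap 0.0
the job is handed in; nothing more can be done
None
```

I handed the job in at 54.9 s. The plug went into the instrument tray, and the funnel appears to be home in the branch it closed (port_2, y = +150 mm). I did not see either end state in a picture, because my camera calls and picture views had run out.

**How it went**
- **Plug:** I pulled it out and set it upright near the middle of the tray. After letting go I did not check it again in a picture.
- **Funnel drops:** it fell out of the grip onto the table twice while I was turning it upright in a light grip. I picked it up again each time.
- **Funnel insertion:** the first tries missed the socket and rubbed on its rim with a few newtons, about 8 N at most. I then turned it to about 75° and put its tip into the socket.
- **Funnel seating:** it slipped out of the fingers once more there, and I eased the fingers away so it could settle. I did not lower it the last part under grip, so I cannot say how fast it went home.

**Last checks**
- **Height:** closed fingertips lowered on the socket's axis met the vent at about 257.5 mm. The vent should be at 257 mm with the cone home and the funnel upright.
- **Push:** the seating push reached 10 N, above the 3 to 8 N aimed for but below 15 N. It showed a 2 N sideways reading, and the tool drifted 2 mm.
- **At hand-in:** the arm was clear and read no contact force.
- **Not measured:** the funnel's tilt, its sideways position to 4 mm, and the final state of the plug and beaker. I never moved near the fitted funnels or the beaker on purpose, and I saw no sign of touching them.

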